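Seat the trimming chuck on the pottery wheel

ROBOT

A 6-joint arm with a two-finger parallel gripper is mounted at the origin on the work surface. World frame = base frame: x ahead of the robot, y to its left, z up, the work surface at z = 0. Lengths are in m, angles in rad, forces in N, time in s.
With the tool pointing down it reaches from about 0.15 to 0.775 m from the base axis. Payload 6.1 kg.
Tool frame: the origin (TCP) lies midway between the tips of the shut fingers; the grasp point (between the pads) lies 19 mm behind it; z points along the fingers, y is the line along which they close (so a half turn about z gives the same grasp; the last joint's range is limited). The gripper opens to 85 mm and grips with 20 to 120 N. Pads are 22 mm wide; open, the fingers measure 114 mm over their backs; the gripper's body (76 mm by 85 mm) begins 54 mm behind the grasp point. The pads swing forward as they close: fully open they stand 13 mm farther back than shut.
Start: joints at [1.175, 0.126, -0.04, 1.405, 0, 1.571], TCP at [0.202, 0.484, 0.231] pointing down, gripper open.
Joint ranges: [-2.72, 2.72], [-0.95, 1.95], [-1.27, 1.35], [-1.78, 2.02], [-1.46, 1.47], [-3.14, 3.14]. Speed limits (rad/s): [2.39, 2.39, 3.01, 3.14, 3.14, 3.14].

INTERFACE

Orientations are given as a 3x3 rotation matrix whose columns are the frame's x, y, z axes.
In Python, from rig import sense, capture, camera_model, hand_in, look_for, place_of gives the robot as it stands.
- The arm moves only by the tool servo_tool, never from a script. Its argument "plan" is a list of rows, each an object of numbers: "fingers": the closure, from 0 (fully open) to 1 (shut); "x", "y", "z": the shift along the tool's x, y, z scaled (see below); "yaw": the turn about the tool's z scaled (see below). In form: [{"fingers": .., "x": .., "y": .., "z": .., "yaw": ..}, ...]. A call has 1 to 10 rows; each row shifts and turns the commanded pose from where the row before left it, along the tool's axes as they then stand; what a row does not reach is not made up. The controller multiplies each number of a shift by 2 cm and each number of a turn by 0.08 rad. A row lasts 1/12 s, in which the tool goes at most 41.7 mm and 7.16 degrees, less where a joint would pass 70% of its speed; a pose out of reach is approached as far as the arm can. A call with a number of a shift or a turn outside -1 to 1 is refused whole. A call with a gripper value outside its range is refused whole. The fingers move at their own pace and stop on an object; "newtons" is the grip in N (left out, the last holds). Time passes only in rows, so rows that do not move let the fingers close. It gives the time, the measured TCP pose, the force, the opening and the grip force at its end, in the units of the state.
- sense(): the state, without advancing time (a new reading comes with each control period).
- capture(name): name is "scene" or "top"; returns the picture (480x640x3 uint8, blue, green, red); there is no depth.
- camera_model(name): a dict with "K" (3x3 intrinsics, pixels), "dist" ([k1, k2, p1, p2, k3] as OpenCV has them; the pictures are not rectified), "rvec" (rotation vector, rad) and "tvec" (3), from world to camera coordinates, as OpenCV has them. Camera axes: x right, y down, z forward; pixel columns grow to the right and rows downward; lengths in m; the calibration is good to about 2 mm. A picture is of the moment at which its call begins. camera_model takes no time and is no camera call.
- hand_in(): hands the job in; it is judged then, once.
Trained networks look in the newest picture that a camera, given by its name, has taken for a name from the list of things; names that differ only in an ending like _2 or _b are one class to them, and where a whole thing is asked for, a point or a joint stands for the part that bears it (a point fixed in the world has none). Each returns a list of dicts, best first, with "score" (0 to 1); they miss things now and then, are a little off and sometimes report something else, mostly with a low value. They report only what shows in the picture. A call takes as long as a camera call. They do not tell look-alikes from the thing itself.
- look_for(query, camera): "extent" ([left, top, right, bottom] in pixels, round what is visible of it).
- place_of(query, camera): "centre" ([column, row] in pixels: a listed point, or the origin of a listed thing).
The state is a dict: "t": time; "joint_pos": joint angles; "joint_vel": joint speeds; "effort": joint torques, N m; "position": TCP position; "orientation": TCP orientation; "ft_force": force on the tool from outside, world axes, zero at the start; "ft_torque": the same for the moment, N m; "grip_width": finger opening in m; "gripper_force": force on a finger pad.
Only numpy, scipy, OpenCV 4.12 (cv2) and the standard library are available. Lean on these libraries where they do the work, as an engineer would, in place of code of your own. Each camera call takes 0.05 s, during which the arm holds its last target. There are 200 camera calls.

TASK

Take the wooden trimming chuck out of the drying rack, stand it upright on the bench and let go of it, then take it afresh and seat it fully home on the two pins of the wheel head, flat, and let go. Then switch the wheel on: press the small power key, release it, and after that press the large direction key once the power key is up; leave both keys alone until the chuck is seated. Never let the chuck topple or drop, and leave the spray bottle, the carton and the green block where they are.

Things in the scene. Friction and masses are not known exactly. Their poses are not given: they have to be found in the camera images.
- chuck: Trimming chuck, about 0.55 kg: plywood square bat 150 x 150 x 22 mm with a square wooden cup on its middle, sides parallel; 97 mm high in all, mass centre 20 mm above the underside. Origin: centre of the bat's underside; z points out of the cup (up when upright). At the start it stands on edge in the rack: z level along the rack's x, x straight down, y level, origin 88 mm above the bench.
- chuck_cup (a point): Middle of the chuck's cup, 60 mm above the bat's underside on its z axis. The cup is 46 x 46 mm outside, walls 8 mm, 75 mm high (22 to 97 mm above the underside), open at the top, sides parallel to the chuck's x and y; grip it by two facing sides.
- chuck_hole (a point): One of the two pin holes through the bat, at the underside, at x = +50 mm, y = 0 of the chuck; the other is at x = -50 mm. 11.6 mm diameter; the lower mouths are sharp-edged.
- rack: Wooden drying rack fixed to the bench; origin on the bench, base x = -93 to +37, y = -90 to +90 mm. The chuck's bat stands in the front slot (x = -10 to +15 mm, floor at 12 mm, rail tops at 38 mm) and lifts straight out; the cup points to the rack's +x. A plain bat, 163 mm high, is fixed behind at x = -76 to -61 mm. The bench between rack and wheel is free.
- wheel: Bench pottery wheel, fixed: grey housing x = -220 to +140, y = -120 to +120 mm, top 84 mm above the bench. Origin on the bench under the head's centre. The head is an aluminium disc of 170 mm diameter that does not turn; x is the line of its two pins, the -x side carries the keys.
- head (a point): Centre of the wheel head's flat top, 101 mm above the bench, axes as the wheel's. Two steel pins, 10 mm diameter, stand 14 mm above it (upper 3 mm tapered) at x = +50 and -50 mm, y = 0. The chuck is home when its origin is here, underside flat on the head, its x along the wheel's x, either way round.
- key_power_top (a point): Middle of the top of the small round power key, 22 mm diameter, on the housing, at about x = -172, y = +42 mm of the wheel. Pressed straight down.
- key_direction_top (a point): Middle of the top of the large round direction key, 40 mm diameter, on the housing, at about x = -172, y = -34 mm of the wheel. Pressed straight down.
- key_power (a joint): Travel of the power key: 0 up, 0.006 m fully down (4 N); a spring lifts it.
- key_direction (a joint): Travel of the direction key: 0 up, 0.006 m fully down (4 N); a spring lifts it.
- spray: Bystander: blue capped water bottle, 68 mm diameter, 190 mm high; origin at the centre of its foot.
- carton: Bystander: white carton 70 x 90 x 100 mm; origin at the centre of its underside.
- stone: Bystander: dark green block 55 x 100 x 40 mm lying flat; origin at the centre of its underside.
Things that resemble listed ones, but are neither listed nor needed, are in the scene too. What is shaped like the chuck but yellow is not meant.

How it is judged:
On the way, in this order (a step that is already met when the one before it is completed fails the run):
1. the chuck stands upright on the bench, let go (angle between chuck's own z axis and vertical below 0.06 rad and height (world z) of chuck below 0.006 m and contact force between the fingers and chuck below 0.2 N), for 0.2 s.
2. the chuck is fully home on the pins, let go (horizontal distance between chuck and head below 0.004 m and z of chuck in the frame of head below 0.003 m and angle between chuck's own z axis and vertical below 0.035 rad and angle between the x axis of chuck and the x axis of wheel, either way round below 0.06 rad and contact force between the fingers and chuck below 0.2 N), for 0.2 s.
3. the power key is pressed (value of joint key_power above 0.004 m).
4. the power key is up again and the direction key pressed (value of joint key_direction above 0.004 m and value of joint key_power below 0.002 m).
At the end, for the whole second after the job is handed in: The chuck rests, let go, on the wheel head: origin within 4 mm of the head's centre sideways, underside within 3 mm of the head, tilted less than 0.035 rad, its x along the wheel's x within 0.06 rad (either way round); both keys are up (less than 2 mm down) (all of step 2 and linear speed of chuck below 0.02 m/s and value of joint each of key_power, key_direction below 0.002 m); the robot touches nothing.
It fails at once if a key is pressed (more than 3 mm) before the chuck is home (value of joint any of key_power, key_direction above 0.003 m and not (horizontal distance between chuck and head below 0.004 m and z of chuck in the frame of head below 0.003 m and angle between chuck's own z axis and vertical below 0.035 rad and angle between the x axis of chuck and the x axis of wheel, either way round below 0.06 rad)).
It fails at once if both keys are down at once (value of joint each of key_power, key_direction above 0.003 m).
It fails at once if the chuck topples (turns faster than 6 rad/s) (angular speed of chuck above 6 rad/s).
It fails at once if the chuck is dropped (falls free faster than 0.6 m/s) (contact force between chuck and anything else below 0.05 N and linear speed of chuck above 0.6 m/s).
It fails at once if the spray bottle, carton or green block is moved more than 30 mm (distance of any of spray, carton, stone from where it was at the start of the episode above 0.03 m).
It also fails if it takes over 72 s, if anything falls off the work surface, if the arm or the gripper's body presses on something with over 40 N, if the wrist force passes 120 N, or if a joint passes its speed limit or range.

## Working session

There is one attempt and no reset: what is moved stays moved. The work goes in short steps, Python scripts to look and compute and a tool call to move; the robot and the scene stay as the last step left them, time stands still between calls to the robot, and variables do not carry over. Pictures are saved under pics/ and viewed, at most 10 in all, crops included, and the job is handed in when it is done.

Besides the shell and the picture viewer there is one more tool, called after "Call:" by a JSON object that holds its "op" and its "data". servo_tool: Moves the arm, as the interface text tells. Its arguments: {"type":"object","properties":{"plan":{"type":"array","items":{"type":"object","properties":{"fingers":{"type":"number"},"x":{"type":"number","minimum":-1,"maximum":1},"y":{"type":"number","minimum":-1,"maximum":1},"z":{"type":"number","minimum":-1,"maximum":1},"yaw":{"type":"number","minimum":-1,"maximum":1}}}},"newtons":{"type":"number"}},"required":["plan"]}

```bash
mkdir -p pics
cat > h.py <<'E'
import numpy as np, cv2
from rig import *
def M(n):
    m=camera_model(n); return np.array(m["K"]),np.array(m["dist"]),np.array(m["rvec"],float),np.array(m["tvec"],float)
def proj(n,P):
    K,d,r,t=M(n); return cv2.projectPoints(np.array(P,float).reshape(-1,1,3),r,t,K,d)[0].reshape(-1,2)
def ray(n,px):
    K,d,r,t=M(n); u=cv2.undistortPoints(np.array([[px]],float),K,d).ravel()
    R=cv2.Rodrigues(r)[0]; return -R.T@t.ravel(), R.T@np.array([u[0],u[1],1])
def onz(n,px,z):
    c,v=ray(n,px); return c+v*(z-c[2])/v[2]
E
python3 - <<'E'
from h import *
np.set_printoptions(precision=3,suppress=True)
a=capture("scene");b=capture("top")
cv2.imwrite("pics/a.png",a);cv2.imwrite("pics/b.png",b)
Z=dict(chuck=.088,chuck_cup=.088,rack=0,wheel=0,head=.101,key_power_top=.09,key_direction_top=.09,spray=0,carton=0,stone=0)
for n in("scene","top"):
    print(n,ray(n,(320,240)))
    for q,z in Z.items():
        print(q,[(np.round(d["centre"]),round(d["score"],2),onz(n,d["centre"],z)[:2]) for d in place_of(q,n)[:3]])
s=sense();print(s["t"],s["position"],s["orientation"])
E
```

```text
scene (array([1.208, 0.581, 0.817]), array([-0.583, -0.404, -0.705]))
chuck [(array([511., 316.]), 0.89, array([0.571, 0.598])), (array([406., 240.]), 0.75, array([0.496, 0.331]))]
chuck_cup [(array([378., 237.]), 0.63, array([0.521, 0.272]))]
rack [(array([398., 267.]), 0.56, array([0.503, 0.325]))]
wheel [(array([221., 199.]), 0.64, array([ 0.554, -0.221]))]
head [(array([213., 170.]), 0.57, array([ 0.552, -0.227]))]
key_power_top [(array([253., 137.]), 0.43, array([ 0.351, -0.258]))]
key_direction_top [(array([230., 132.]), 0.52, array([ 0.367, -0.339]))]
spray []
carton [(array([304., 312.]), 0.59, array([0.742, 0.213]))]
stone [(array([276., 278.]), 0.59, array([0.698, 0.099])), (array([209., 166.]), 0.52, array([ 0.453, -0.365]))]
top (array([0.432, 0.117, 1.215]), array([ 0.149,  0.011, -0.989]))
chuck [(array([128., 251.]), 0.91, array([0.588, 0.594])), (array([236., 285.]), 0.74, array([0.5  , 0.331]))]
chuck_cup [(array([262., 277.]), 0.8, array([0.517, 0.268])), (array([246., 290.]), 0.66, array([0.489, 0.308])), (array([463., 262.]), 0.42, array([ 0.541, -0.211]))]
rack [(array([245., 286.]), 0.71, array([0.503, 0.324]))]
wheel [(array([465., 261.]), 0.69, array([ 0.552, -0.242]))]
head [(array([474., 258.]), 0.86, array([ 0.549, -0.233])), (array([258., 279.]), 0.18, array([0.512, 0.277]))]
key_power_top [(array([481., 332.]), 0.6, array([ 0.376, -0.241]))]
key_direction_top []
spray [(array([380., 181.]), 0.66, array([ 0.768, -0.03 ])), (array([334., 210.]), 0.35, array([0.694, 0.091]))]
carton [(array([286., 197.]), 0.6, array([0.731, 0.217])), (array([509., 327.]), 0.2, array([ 0.381, -0.344]))]
stone [(array([332., 210.]), 0.57, array([0.693, 0.096]))]
1.1 [0.202 0.484 0.231] [[-0.923  0.386  0.   ]
 [ 0.386  0.923  0.   ]
 [-0.     0.    -1.   ]]
```

View pics/a.png

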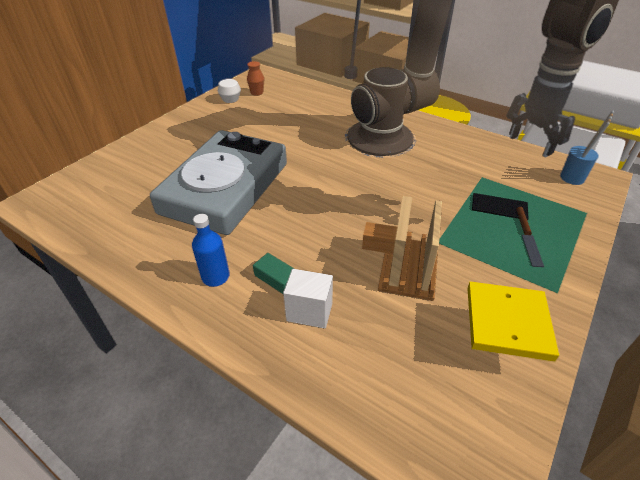

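View pics/b.png

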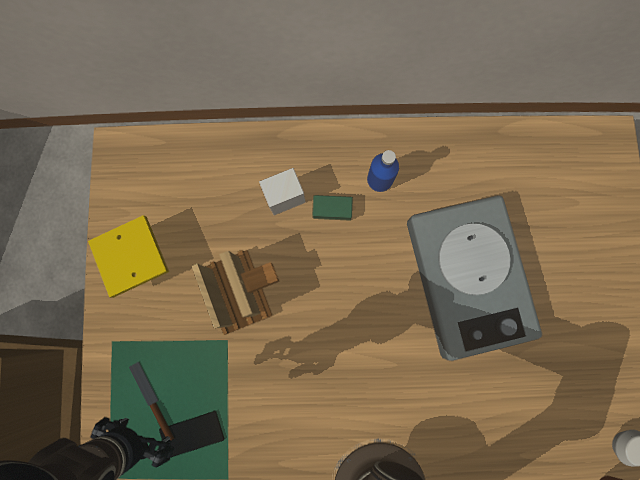

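The plain scene view shows three candidates:
- The wooden chuck in the rack is at scene (400,240) and top (250,280). It has a square brown cup pointing out.
- The yellow look-alike is at scene (511,316) and top (128,251).
- The plain bat behind the chuck is at scene (434,235).

I choose the wooden chuck with the cup and will check it in a close crop.

Run:
```python
from h import *
a=cv2.imread("pics/a.png");b=cv2.imread("pics/b.png")
def c(im,x,y,w=100,h=75): return cv2.resize(im[y:y+h,x:x+w],(400,300),interpolation=cv2.INTER_CUBIC)
g=np.vstack([np.hstack([c(a,350,190,120,120*3//4+20),c(b,185,235,120,110)]),np.hstack([c(a,150,125,140,105),c(b,400,190,150,180)])])
cv2.imwrite("pics/c.png",g)
```

```text
(no output)
```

View pics/c.png

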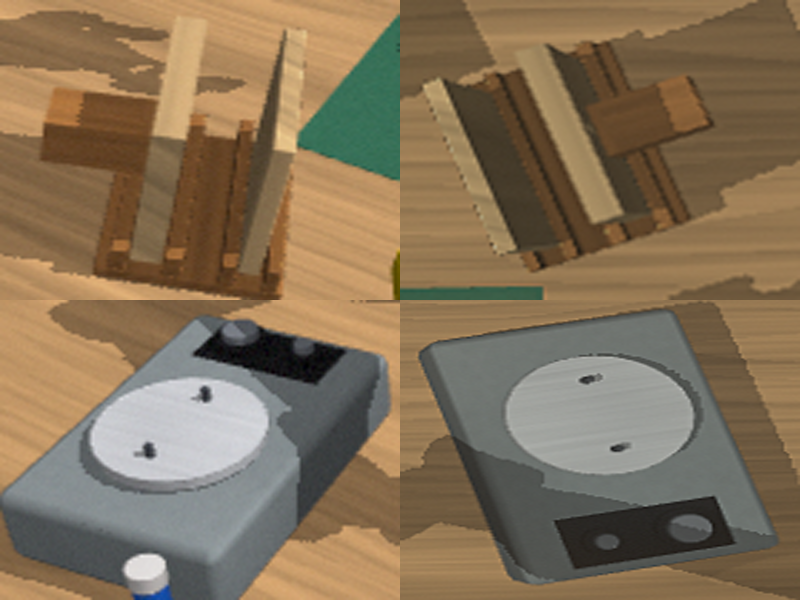

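```bash
cat > fit.py <<'E'
from h import *
from scipy.optimize import least_squares
np.set_printoptions(precision=4,suppress=True)
# chuck in rack: params X,Y,psi
obs=[("top",(220.4,254.1),(0,75,163)),("top",(228.5,250.8),(22,75,163)),("top",(243.5,317.5),(0,-75,163)),("top",(251.6,313.1),(22,-75,163)),
("top",(270.5,262.9),(97,23,111)),("top",(279.2,280.8),(97,-23,111)),
("scene",(412.1,197.3),(0,-75,163)),("scene",(402.5,196.2),(22,-75,163)),("scene",(406.1,240.6),(0,75,163)),("scene",(394.4,239.5),(22,75,163)),
("scene",(365.6,222.3),(97,-23,111)),("scene",(362.9,234),(97,23,111)),("scene",(362.6,248.7),(97,23,65))]
def W(p,l):
    c,s=np.cos(p[2]),np.sin(p[2]); a,b,z=np.array(l)/1e3
    return [p[0]+c*a-s*b,p[1]+s*a+c*b,z]
def res(p,obs): return np.concatenate([proj(n,W(p,l))[0]-px for n,px,l in obs])
if __name__=="__main__":
    for k in (0,1):
        f=least_squares(res,[.5,.33,-1.2],args=(obs,),loss="soft_l1");print(f.x,np.round(f.fun.reshape(-1,2),1).tolist())
        ref=obs
        break
    # wheel: disc and dark blobs
    for n,box in(("scene",(150,125,290,230)),("top",(400,190,550,370))):
        im=cv2.imread("pics/a.png" if n=="scene" else "pics/b.png"); x0,y0,x1,y1=box
        g=cv2.cvtColor(im[y0:y1,x0:x1],cv2.COLOR_BGR2GRAY)
        for th in(150,165):
            m=(g>th).astype(np.uint8); k,l,st,ce=cv2.connectedComponentsWithStats(m)
            i=1+st[1:,4].argmax(); cn=max(cv2.findContours((l==i).astype(np.uint8),0,1)[0],key=len); h=cv2.convexHull(cn)
            e=cv2.fitEllipse(h); print(n,th,np.array(e[0])+(x0,y0),e[1],onz(n,np.array(e[0])+(x0,y0),.101))
        full=np.zeros_like(g); cv2.drawContours(full,[h],-1,1,-1)
        full=cv2.erode(full,np.ones((5,5),np.uint8))
        d=((g<100)&(full>0)).astype(np.uint8); k,l,st,ce=cv2.connectedComponentsWithStats(d)
        for j in range(1,k):
            if st[j,4]>3: print(" pin",ce[j]+(x0,y0),st[j,4],onz(n,ce[j]+(x0,y0),.108))
E
python3 fit.py
```

```text
[ 0.4958  0.3285 -1.2134] [[-1.6, -0.4], [-0.5, -0.7], [-1.2, -0.6], [0.0, 0.0], [-0.2, -1.3], [-1.8, -0.9], [-0.2, -1.9], [-0.0, -2.2], [-0.6, -1.3], [0.6, -1.9], [0.3, -2.3], [-0.3, -0.9], [-1.1, -1.6]]
scene 150 [213.0986 170.4374] (37.469085693359375, 63.23146438598633) [ 0.5547 -0.2259  0.101 ]
scene 165 [212.5815 169.9193] (35.40350341796875, 62.75373077392578) [ 0.5537 -0.2288  0.101 ]
 pin [221.3077 157.6154] 13 [ 0.5035 -0.2421  0.108 ]
 pin [201.6 177.2] 15 [ 0.6004 -0.222   0.108 ]
top 150 [474.364  258.7237] (68.72314453125, 71.56280517578125) [ 0.5466 -0.2339  0.101 ]
top 165 [460.7752 265.1881] (22.489776611328125, 39.444236755371094) [ 0.5322 -0.2005  0.101 ]
```

Call:
{"op": "servo_tool", "data": {"plan": [{"x": -0.97, "y": -0.22}, {"x": -0.97, "y": -0.22}, {"x": -0.97, "y": -0.22}, {"x": -0.97, "y": -0.22}, {"x": -0.97, "y": -0.22}, {"x": -0.97, "y": -0.22}, {"x": -0.97, "y": -0.22}, {"x": -0.97, "y": -0.22}, {"x": -0.97, "y": -0.22}, {"x": -0.97, "y": -0.22}]}}

```text
invalid input
```

Call:
{"op": "servo_tool", "data": {"plan": [{"x": -0.97, "y": -0.22}, {"x": -0.97, "y": -0.22}, {"x": -0.97, "y": -0.22}, {"x": -0.97, "y": -0.22}, {"x": -0.97, "y": -0.22}, {"x": -0.97, "y": -0.22}, {"x": -0.97, "y": -0.22}, {"x": -0.97, "y": -0.22}, {"x": -0.97, "y": -0.22}, {"x": -0.97, "y": -0.22}]}}

```text
invalid input
```

Call:
{"op": "servo_tool", "data": {"plan": [{"yaw": 1, "z": 0.2}, {"yaw": 1, "z": 0.2}, {"yaw": 1, "z": 0.2}, {"yaw": 1, "z": 0.2}, {"yaw": 1, "z": 0.2}, {"yaw": 1, "z": 0.2}, {"yaw": 1, "z": 0.2}, {"yaw": 1, "z": 0.2}, {"yaw": 1, "z": 0.2}, {"yaw": 0.2, "z": 0.2}]}}

```text
invalid input
```

Call:
{"op": "servo_tool", "data": {"plan": [{"fingers": 0, "x": -0.97, "y": -0.22, "z": 0, "yaw": 0}, {"fingers": 0, "x": -0.97, "y": -0.22, "z": 0, "yaw": 0}, {"fingers": 0, "x": -0.97, "y": -0.22, "z": 0, "yaw": 0}, {"fingers": 0, "x": -0.97, "y": -0.22, "z": 0, "yaw": 0}, {"fingers": 0, "x": -0.97, "y": -0.22, "z": 0, "yaw": 0}, {"fingers": 0, "x": -0.97, "y": -0.22, "z": 0, "yaw": 0}, {"fingers": 0, "x": -0.97, "y": -0.22, "z": 0, "yaw": 0}, {"fingers": 0, "x": -0.97, "y": -0.22, "z": 0, "yaw": 0}, {"fingers": 0, "x": -0.97, "y": -0.22, "z": 0, "yaw": 0}, {"fingers": 0, "x": -0.97, "y": -0.22, "z": 0, "yaw": 0}]}}

```text
t: 1.93
position: [0.3652, 0.3684, 0.2314]
orientation: [[-0.923, 0.386, 0.0], [0.386, 0.923, 0.0], [-0.0, 0.0, -1.0]]
ft_force: [-0.6, 0.6, 0.6]
grip_width: 0.0855
gripper_force: 0.0
```

Call:
{"op": "servo_tool", "data": {"plan": [{"fingers": 0, "x": -0.97, "y": -0.22, "z": 0, "yaw": 0}, {"fingers": 0, "x": -0.97, "y": -0.22, "z": 0, "yaw": 0}, {"fingers": 0, "x": -0.97, "y": -0.22, "z": 0, "yaw": 0}, {"fingers": 0, "x": -0.97, "y": -0.22, "z": 0, "yaw": 0}, {"fingers": 0, "x": -0.97, "y": -0.22, "z": 0, "yaw": 0}, {"fingers": 0, "x": -0.97, "y": -0.22, "z": 0, "yaw": 0}, {"fingers": 0, "x": -0.97, "y": -0.22, "z": 0, "yaw": 0}, {"fingers": 0, "x": -0.97, "y": -0.22, "z": 0, "yaw": 0}, {"fingers": 0, "x": -0.97, "y": -0.22, "z": 0, "yaw": 0}, {"fingers": 0, "x": -0.97, "y": -0.22, "z": 0, "yaw": 0}]}}

```text
t: 2.77
position: [0.5272, 0.253, 0.2313]
orientation: [[-0.923, 0.386, -0.0], [0.386, 0.923, -0.0], [0.0, -0.0, -1.0]]
ft_force: [0.7, 0.8, -0.9]
grip_width: 0.0849
gripper_force: 0.0
```

Call:
{"op": "servo_tool", "data": {"plan": [{"fingers": 0, "x": 0, "y": 0, "z": 0.2, "yaw": 1}, {"fingers": 0, "x": 0, "y": 0, "z": 0.2, "yaw": 1}, {"fingers": 0, "x": 0, "y": 0, "z": 0.2, "yaw": 1}, {"fingers": 0, "x": 0, "y": 0, "z": 0.2, "yaw": 1}, {"fingers": 0, "x": 0, "y": 0, "z": 0.2, "yaw": 1}, {"fingers": 0, "x": 0, "y": 0, "z": 0.2, "yaw": 1}, {"fingers": 0, "x": 0, "y": 0, "z": 0.2, "yaw": 1}, {"fingers": 0, "x": 0, "y": 0, "z": 0.2, "yaw": 1}, {"fingers": 0, "x": 0, "y": 0, "z": 0.2, "yaw": 1}, {"fingers": 0, "x": 0, "y": 0, "z": 0.2, "yaw": 1}]}}

```text
t: 3.6
position: [0.5265, 0.2536, 0.191]
orientation: [[-0.363, 0.932, -0.0], [0.932, 0.363, -0.0], [-0.0, -0.0, -1.0]]
ft_force: [-0.2, -0.2, 0.1]
grip_width: 0.0854
gripper_force: 0.0
```

Call:
{"op": "servo_tool", "data": {"plan": [{"fingers": 0, "x": 0, "y": 0, "z": 0, "yaw": 0.2}, {"fingers": 0, "x": 0, "y": 0, "z": 0, "yaw": 0}]}}

```text
t: 3.77
position: [0.5264, 0.2535, 0.1911]
orientation: [[-0.352, 0.936, -0.0], [0.936, 0.352, -0.0], [-0.0, -0.001, -1.0]]
ft_force: [0.1, 0.2, 0.0]
grip_width: 0.0854
gripper_force: 0.0
```

```bash
cat >> h.py <<'E'
def goal(xy,z=None,yaw=None):
    s=sense(); p=np.array(s["position"]); R=np.array(s["orientation"]); d=np.array([xy[0]-p[0],xy[1]-p[1],0 if z is None else z-p[2]])
    ty=np.arctan2(R[1,1],R[0,1]); out=R.T@d/.02
    print("t",s["t"],"pos",p.round(4),"tool y deg",np.degrees(ty).round(2),"j6",round(s["joint_pos"][5],2),"units xyz",out.round(2),
      "yaw", None if yaw is None else round(-((np.radians(yaw)-ty+np.pi/2)%np.pi-np.pi/2)/.08,2))
E
python3 - <<'E'
from h import *
goal((.524,.2535),.064,20.5)
im=capture("top"); 
o=np.array([.496,.3285]);c,s=np.cos(-1.213),np.sin(-1.213)
a=capture("scene")
W=lambda a,b,z:[o[0]+c*a-s*b,o[1]+s*a+c*b,z]
for n,i in(("top",im),("scene",a)):
    for q in [(0,.075,.163),(.022,.075,.163),(.022,-.075,.163),(0,-.075,.163),(.097,.023,.111),(.097,-.023,.111),(.022,.023,.111),(.022,-.023,.111)]:
        u=proj(n,W(*q))[0]; cv2.circle(i,tuple(int(round(v*16)) for v in u),16,(0,0,255),-1,shift=4)
g=np.hstack([cv2.resize(a[180:290,340:460],(400,367)),cv2.resize(im[235:345,185:305],(400,367))])
cv2.imwrite("pics/d.png",g)
E
```

```text
t 3.7667 pos [0.5264 0.2535 0.1911] tool y deg 20.63 j6 1.66 units xyz [ 0.04 -0.11  6.36] yaw 0.03
```

View pics/d.png

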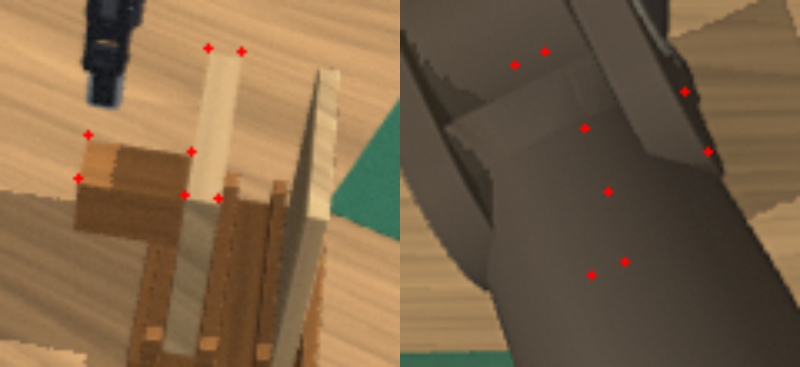

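The scene crop shows my fitted chuck marks on its corners within about 2 px, with the cup at crop (90–190,140–230). The gripper stands just over the cup's end, so I'm going down to grip.

Call:
{"op": "servo_tool", "data": {"plan": [{"fingers": 0, "x": 0, "y": -0.1, "z": 1, "yaw": 0}, {"fingers": 0, "x": 0, "y": 0, "z": 1, "yaw": 0}, {"fingers": 0, "x": 0, "y": 0, "z": 1, "yaw": 0}, {"fingers": 0, "x": 0, "y": 0, "z": 1, "yaw": 0}, {"fingers": 0, "x": 0, "y": 0, "z": 1, "yaw": 0}, {"fingers": 0, "x": 0, "y": 0, "z": 0.8, "yaw": 0}, {"fingers": 0, "x": 0, "y": 0, "z": 0.5, "yaw": 0}, {"fingers": 0, "x": 0, "y": 0, "z": 0, "yaw": 0}]}}

```text
t: 4.53
position: [0.5235, 0.2523, 0.0632]
orientation: [[-0.352, 0.936, -0.003], [0.936, 0.352, -0.001], [-0.0, -0.003, -1.0]]
ft_force: [-0.5, -0.5, -1.0]
grip_width: 0.0854
gripper_force: 0.0
```

Call:
{"op": "servo_tool", "data": {"plan": [{"fingers": 1, "x": 0, "y": 0, "z": 0, "yaw": 0}, {"fingers": 1, "x": 0, "y": 0, "z": 0, "yaw": 0}, {"fingers": 1, "x": 0, "y": 0, "z": 0, "yaw": 0}, {"fingers": 1, "x": 0, "y": 0, "z": 0, "yaw": 0}, {"fingers": 1, "x": 0, "y": 0, "z": 0, "yaw": 0}, {"fingers": 1, "x": 0, "y": 0, "z": 0, "yaw": 0}, {"fingers": 1, "x": 0, "y": 0, "z": 0, "yaw": 0}, {"fingers": 1, "x": 0, "y": 0, "z": 0, "yaw": 0}], "newtons": 120}}

```text
t: 5.2
position: [0.5255, 0.2533, 0.0669]
orientation: [[-0.351, 0.936, 0.002], [0.936, 0.351, 0.001], [0.0, 0.003, -1.0]]
ft_force: [0.4, -0.5, 6.2]
grip_width: 0.0448
gripper_force: 121.1
```

Call:
{"op": "servo_tool", "data": {"plan": [{"fingers": 1, "x": 0, "y": 0, "z": -0.2, "yaw": 0}, {"fingers": 1, "x": 0, "y": 0, "z": -0.2, "yaw": 0}, {"fingers": 1, "x": 0, "y": 0, "z": -0.2, "yaw": 0}, {"fingers": 1, "x": 0, "y": 0, "z": -0.2, "yaw": 0}, {"fingers": 1, "x": 0, "y": 0, "z": -0.2, "yaw": 0}, {"fingers": 1, "x": 0, "y": 0, "z": 0, "yaw": 0}]}}

```text
t: 5.7
position: [0.5249, 0.253, 0.0861]
orientation: [[-0.351, 0.936, 0.001], [0.936, 0.351, 0.0], [0.0, 0.001, -1.0]]
ft_force: [-0.1, 0.4, -4.4]
grip_width: 0.0448
gripper_force: 122.9
```

Run:
```python
from h import *
s=sense();print(s["ft_force"],s["ft_torque"],s["grip_width"],s["position"])
a=capture("scene");b=capture("top")
cv2.imwrite("pics/e.png",np.hstack([cv2.resize(a[160:290,320:460],(400,371)),cv2.resize(b[235:345,185:305],(400,371))]))
```

```text
[-0.06477921  0.37008759 -4.4219202 ] [-0.31196526 -0.13445851 -0.02452059] 0.044789802507118316 [0.52492969 0.25304689 0.08608349]
```

View pics/e.png

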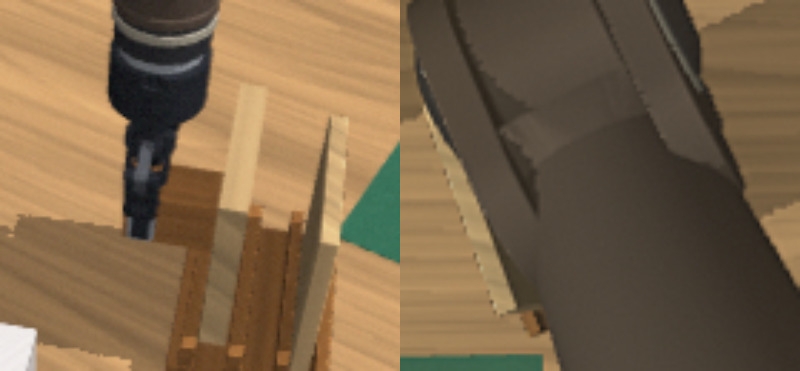

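The chuck hangs level and square from the cup with 20 mm lifted. In the crop the bat is at (240,90)–(215,340) and has not slipped. I'll lift clear and carry it out ahead of the rack.

Call:
{"op": "servo_tool", "data": {"plan": [{"fingers": 1, "x": 0, "y": 0, "z": -0.3, "yaw": 0}, {"fingers": 1, "x": 0, "y": 0, "z": -0.3, "yaw": 0}, {"fingers": 1, "x": 0, "y": 0, "z": -0.3, "yaw": 0}, {"fingers": 1, "x": 0, "y": 0, "z": -0.3, "yaw": 0}, {"fingers": 1, "x": 0, "y": 0, "z": -0.3, "yaw": 0}, {"fingers": 1, "x": 0, "y": 0, "z": 0, "yaw": 0}, {"fingers": 1, "x": -0.25, "y": 0, "z": 0, "yaw": 0}, {"fingers": 1, "x": -0.5, "y": 0, "z": 0, "yaw": 0}, {"fingers": 1, "x": -0.5, "y": -0.2, "z": 0, "yaw": 0}, {"fingers": 1, "x": -0.5, "y": -0.2, "z": 0, "yaw": 0}]}}

```text
t: 6.63
position: [0.5293, 0.2159, 0.1148]
orientation: [[-0.351, 0.936, -0.001], [0.936, 0.351, -0.001], [-0.0, -0.001, -1.0]]
ft_force: [0.5, -0.3, -5.4]
grip_width: 0.045
gripper_force: 123.1
```

Call:
{"op": "servo_tool", "data": {"plan": [{"fingers": 1, "x": -0.5, "y": -0.3, "z": 0, "yaw": 0}, {"fingers": 1, "x": -0.5, "y": -0.3, "z": 0, "yaw": 0}, {"fingers": 1, "x": -0.5, "y": -0.3, "z": 0, "yaw": 0}, {"fingers": 1, "x": -0.5, "y": -0.3, "z": 0, "yaw": 0}, {"fingers": 1, "x": -0.5, "y": -0.3, "z": 0, "yaw": 0}, {"fingers": 1, "x": -0.5, "y": -0.3, "z": 0, "yaw": 0}, {"fingers": 1, "x": -0.5, "y": -0.3, "z": 0, "yaw": 0}, {"fingers": 1, "x": -0.5, "y": -0.3, "z": 0, "yaw": 0}, {"fingers": 1, "x": -0.5, "y": -0.2, "z": 0, "yaw": 0}, {"fingers": 1, "x": -0.5, "y": 0, "z": 0, "yaw": 0}]}}

```text
t: 7.47
position: [0.5153, 0.1042, 0.1154]
orientation: [[-0.351, 0.936, -0.0], [0.936, 0.351, -0.0], [-0.0, -0.0, -1.0]]
ft_force: [0.2, -0.2, -6.0]
grip_width: 0.0448
gripper_force: 123.3
```

Call:
{"op": "servo_tool", "data": {"plan": [{"fingers": 1, "x": -0.3, "y": 0, "z": 0, "yaw": 0}, {"fingers": 1, "x": 0, "y": 0, "z": 0, "yaw": 0}]}}

```text
t: 7.63
position: [0.5188, 0.0987, 0.1154]
orientation: [[-0.35, 0.937, 0.001], [0.937, 0.35, -0.0], [-0.0, 0.001, -1.0]]
ft_force: [-0.3, -0.1, -5.6]
grip_width: 0.0452
gripper_force: 123.3
```

Run:
```python
from h import *
s=sense();print(s["ft_force"],s["ft_torque"],s["grip_width"],s["position"])
a=capture("scene");b=capture("top")
cv2.imwrite("pics/f.png",np.hstack([cv2.resize(a[120:320,210:450],(440,367)),cv2.resize(b[205:345,245:385],(360,367))]))
```

```text
[-0.31465585 -0.10860997 -5.60608072] [-0.27760559 -0.10685356  0.00124022] 0.04516179400139633 [0.51877128 0.09866834 0.11537977]
```

View pics/f.png

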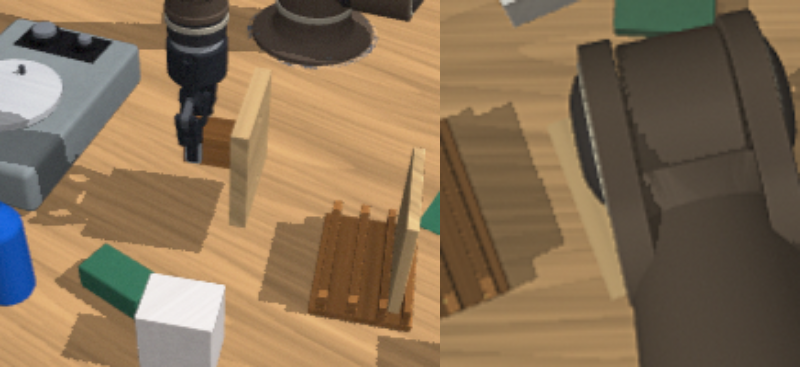

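The chuck hangs on edge in free space ahead of the rack, with the bat at crop (250,150) and the shadow clear. I'll lower its edge close to the bench, then ease the grip so it pivots on the bench.

Call:
{"op": "servo_tool", "data": {"plan": [{"fingers": 1, "x": 0, "y": 0, "z": 0.4, "yaw": 0}, {"fingers": 1, "x": 0, "y": 0, "z": 0.5, "yaw": 0}, {"fingers": 1, "x": 0, "y": 0, "z": 0.5, "yaw": 0}, {"fingers": 1, "x": 0, "y": 0, "z": 0.5, "yaw": 0}, {"fingers": 1, "x": 0, "y": 0, "z": 0.5, "yaw": 0}, {"fingers": 1, "x": 0, "y": 0, "z": 0.3, "yaw": 0}, {"fingers": 1, "x": 0, "y": 0, "z": 0.2, "yaw": 0}, {"fingers": 1, "x": 0, "y": 0, "z": 0, "yaw": 0}]}}

```text
t: 8.4
position: [0.5175, 0.0998, 0.0562]
orientation: [[-0.351, 0.936, -0.001], [0.936, 0.351, -0.0], [0.0, -0.001, -1.0]]
ft_force: [0.5, -0.0, -4.9]
grip_width: 0.0449
gripper_force: 123.2
```

Call:
{"op": "servo_tool", "data": {"plan": [{"fingers": 1, "x": 0, "y": 0, "z": 0, "yaw": 0}, {"fingers": 1, "x": 0, "y": 0, "z": 0, "yaw": 0}, {"fingers": 1, "x": 0, "y": 0, "z": 0, "yaw": 0}, {"fingers": 1, "x": 0, "y": 0, "z": 0, "yaw": 0}], "newtons": 50}}

```text
t: 8.73
position: [0.5183, 0.0999, 0.0578]
orientation: [[-0.351, 0.936, 0.001], [0.936, 0.351, 0.0], [-0.0, 0.001, -1.0]]
ft_force: [-0.3, -0.1, -5.9]
grip_width: 0.0448
gripper_force: 123.2
```

Run:
```python
from h import *
s=sense();print(s["ft_force"],s["ft_torque"],s["grip_width"],s["position"])
```

```text
[-0.27937152 -0.12656293 -5.85556305] [-0.34436711 -0.09910163 -0.00838977] 0.04483694555037516 [0.51829124 0.09986295 0.0577855 ]
```

Call:
{"op": "servo_tool", "data": {"plan": [{"fingers": 1, "x": 0, "y": 0, "z": 0, "yaw": 0}, {"fingers": 1, "x": 0, "y": 0, "z": 0, "yaw": 0}, {"fingers": 1, "x": 0, "y": 0, "z": 0, "yaw": 0}, {"fingers": 1, "x": 0, "y": 0, "z": 0, "yaw": 0}], "newtons": 25}}

```text
t: 9.07
position: [0.518, 0.0998, 0.0574]
orientation: [[-0.351, 0.936, 0.0], [0.936, 0.351, -0.0], [-0.0, 0.0, -1.0]]
ft_force: [0.2, -0.9, -5.3]
grip_width: 0.0446
gripper_force: 123.2
```

Run:
```python
from h import *
s=sense();print(s["ft_force"],s["ft_torque"],s["grip_width"],s["position"])
```

```text
[ 0.22083608 -0.89717474 -5.29560108] [-0.30484511 -0.15543369  0.00374138] 0.044580594767517634 [0.51799224 0.09981256 0.05736067]
```

Call:
{"op": "servo_tool", "data": {"plan": [{"fingers": 1, "x": 0, "y": 0, "z": 0.1, "yaw": 0}, {"fingers": 1, "x": 0, "y": 0, "z": 0.08, "yaw": 0}, {"fingers": 1, "x": 0, "y": 0, "z": 0, "yaw": 0}], "newtons": 25}}

```text
t: 9.32
position: [0.5184, 0.0997, 0.055]
orientation: [[-0.351, 0.936, 0.001], [0.936, 0.351, 0.0], [-0.0, 0.001, -1.0]]
ft_force: [-2.7, -2.4, 5.3]
grip_width: 0.0448
gripper_force: 124.5
```

Call:
{"op": "servo_tool", "data": {"plan": [{"fingers": 0.6, "x": 0, "y": 0, "z": 0, "yaw": 0}, {"fingers": 0.6, "x": 0, "y": 0, "z": 0, "yaw": 0}], "newtons": 25}}

```text
t: 9.48
position: [0.5184, 0.0997, 0.055]
orientation: [[-0.351, 0.936, 0.001], [0.936, 0.351, 0.0], [-0.0, 0.001, -1.0]]
ft_force: [-3.0, -2.4, 6.4]
grip_width: 0.0448
gripper_force: 124.4
```

Call:
{"op": "servo_tool", "data": {"plan": [{"fingers": 0.5, "x": 0, "y": 0, "z": -0.05, "yaw": 0}, {"fingers": 0.5, "x": 0, "y": 0, "z": 0, "yaw": 0}], "newtons": 25}}

```text
t: 9.65
position: [0.5183, 0.0998, 0.0551]
orientation: [[-0.351, 0.936, 0.001], [0.936, 0.351, -0.0], [-0.0, 0.001, -1.0]]
ft_force: [-1.6, -1.9, 1.5]
grip_width: 0.0448
gripper_force: 123.9
```

Call:
{"op": "servo_tool", "data": {"plan": [{"fingers": 0.47, "x": 0, "y": 0, "z": 0, "yaw": 0}, {"fingers": 0.47, "x": 0, "y": 0, "z": 0, "yaw": 0}], "newtons": 25}}

```text
t: 9.82
position: [0.5183, 0.0998, 0.055]
orientation: [[-0.351, 0.936, 0.001], [0.936, 0.351, -0.0], [-0.0, 0.001, -1.0]]
ft_force: [-1.4, -1.6, 0.7]
grip_width: 0.0454
gripper_force: 56.4
```

Call:
{"op": "servo_tool", "data": {"plan": [{"fingers": 0.46, "x": 0, "y": 0, "z": 0, "yaw": 0}, {"fingers": 1, "x": 0, "y": 0, "z": 0, "yaw": 0}, {"fingers": 1, "x": 0, "y": 0, "z": 0, "yaw": 0}], "newtons": 25}}

```text
t: 10.07
position: [0.5183, 0.0999, 0.055]
orientation: [[-0.351, 0.936, 0.001], [0.936, 0.351, 0.0], [-0.0, 0.001, -1.0]]
ft_force: [0.0, -1.6, 1.6]
grip_width: 0.046
gripper_force: 26.2
```

The grip is now 26 N with the edge on the bench. Starting the arc about the bottom edge.

Call:
{"op": "servo_tool", "data": {"plan": [{"fingers": 1, "x": 0.2, "y": 0, "z": -0.22, "yaw": 0}, {"fingers": 1, "x": 0.27, "y": 0, "z": -0.24, "yaw": 0}, {"fingers": 1, "x": 0.3, "y": 0, "z": -0.22, "yaw": 0}, {"fingers": 1, "x": 0.32, "y": 0, "z": -0.2, "yaw": 0}, {"fingers": 1, "x": 0, "y": 0, "z": 0, "yaw": 0}], "newtons": 25}}

```text
t: 10.48
position: [0.51, 0.1217, 0.0731]
orientation: [[-0.353, 0.936, 0.0], [0.936, 0.353, 0.001], [0.001, 0.001, -1.0]]
ft_force: [-0.2, -0.0, -3.3]
grip_width: 0.0457
gripper_force: 26.8
```

Run:
```python
from h import *
s=sense();print(s["ft_force"],s["ft_torque"],s["grip_width"],s["position"])
a=capture("scene")
cv2.imwrite("pics/g.png",cv2.resize(a[140:270,270:400],(400,400)))
```

```text
[-0.23334189 -0.00365895 -3.30587373] [-0.05305358  0.12660837  0.02728522] 0.04568411728994577 [0.51004474 0.12165849 0.07308441]
```

View pics/g.png

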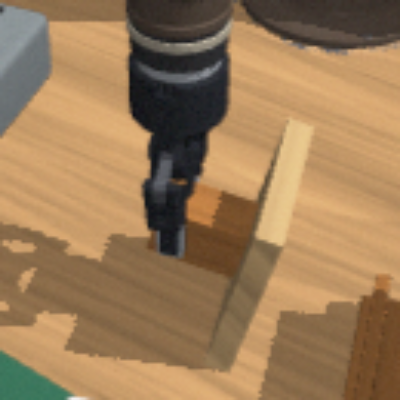

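The chuck has tilted about 15° with its bottom edge on the bench at crop (215,360). The pivot works, so I'll continue.

Call:
{"op": "servo_tool", "data": {"plan": [{"fingers": 1, "x": 0.32, "y": 0, "z": -0.18, "yaw": 0}, {"fingers": 1, "x": 0.32, "y": 0, "z": -0.15, "yaw": 0}, {"fingers": 1, "x": 0.33, "y": 0, "z": -0.13, "yaw": 0}, {"fingers": 1, "x": 0.34, "y": 0, "z": -0.1, "yaw": 0}, {"fingers": 1, "x": 0.35, "y": 0, "z": -0.08, "yaw": 0}, {"fingers": 1, "x": 0.35, "y": 0, "z": -0.06, "yaw": 0}, {"fingers": 1, "x": 0.35, "y": 0, "z": -0.04, "yaw": 0}, {"fingers": 1, "x": 0.35, "y": 0, "z": -0.02, "yaw": 0}, {"fingers": 1, "x": 0, "y": 0, "z": 0, "yaw": 0}], "newtons": 25}}

```text
t: 11.28
position: [0.4908, 0.1722, 0.0875]
orientation: [[-0.353, 0.936, -0.0], [0.936, 0.353, 0.001], [0.001, -0.0, -1.0]]
ft_force: [-0.1, 0.6, -5.1]
grip_width: 0.0457
gripper_force: 26.6
```

Run:
```python
from h import *
s=sense();print(s["ft_force"],s["ft_torque"],s["grip_width"],s["position"])
a=capture("scene")
cv2.imwrite("pics/i.png",cv2.resize(a[140:270,270:400],(400,400)))
```

```text
[-0.11309597  0.59752924 -5.13702227] [-0.30416648 -0.1393376  -0.00847779] 0.045654675491194736 [0.49075925 0.17222521 0.08748296]
```

View pics/i.png

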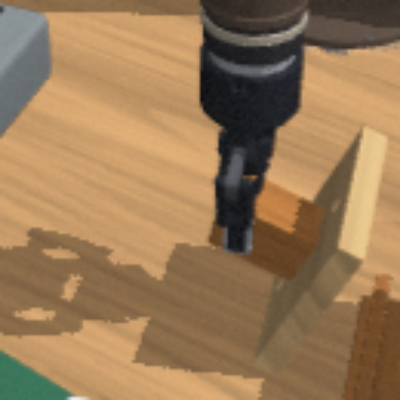

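The chuck is about 28° over and hanging on pad friction, with its weight off the bench and the bat nearing the rack at crop (370,250). I'll move away from the rack first, then drag the edge on the bench to go on turning.

Call:
{"op": "servo_tool", "data": {"plan": [{"fingers": 1, "x": -0.3, "y": 0, "z": -0.1, "yaw": 0}, {"fingers": 1, "x": -0.6, "y": 0, "z": -0.1, "yaw": 0}, {"fingers": 1, "x": -0.7, "y": 0, "z": 0, "yaw": 0}, {"fingers": 1, "x": -0.7, "y": 0, "z": 0, "yaw": 0}, {"fingers": 1, "x": -0.7, "y": 0, "z": 0, "yaw": 0}, {"fingers": 1, "x": -0.7, "y": 0, "z": 0, "yaw": 0}, {"fingers": 1, "x": -0.7, "y": 0, "z": 0, "yaw": 0}, {"fingers": 1, "x": -0.6, "y": 0, "z": 0, "yaw": 0}, {"fingers": 1, "x": -0.3, "y": 0, "z": 0.1, "yaw": 0}, {"fingers": 1, "x": 0, "y": 0, "z": 0.1, "yaw": 0}], "newtons": 25}}

```text
t: 12.17
position: [0.5292, 0.07, 0.0875]
orientation: [[-0.349, 0.937, 0.001], [0.937, 0.349, -0.0], [-0.001, 0.0, -1.0]]
ft_force: [-0.6, 0.0, -5.7]
grip_width: 0.0456
gripper_force: 26.7
```

Call:
{"op": "servo_tool", "data": {"plan": [{"fingers": 1, "x": 0, "y": 0, "z": 0.1, "yaw": 0}, {"fingers": 1, "x": 0.1, "y": 0, "z": 0.1, "yaw": 0}, {"fingers": 1, "x": 0.1, "y": 0, "z": 0.05, "yaw": 0}], "newtons": 25}}

```text
t: 12.42
position: [0.5274, 0.0748, 0.0834]
orientation: [[-0.351, 0.936, 0.002], [0.936, 0.351, -0.003], [-0.003, 0.0, -1.0]]
ft_force: [-3.6, -8.1, 13.1]
grip_width: 0.0456
gripper_force: 28.6
```

Call:
{"op": "servo_tool", "data": {"plan": [{"fingers": 1, "x": 0.25, "y": 0, "z": -0.05, "yaw": 0}, {"fingers": 1, "x": 0.3, "y": 0, "z": -0.03, "yaw": 0}, {"fingers": 1, "x": 0.3, "y": 0, "z": -0.03, "yaw": 0}, {"fingers": 1, "x": 0.3, "y": 0, "z": -0.02, "yaw": 0}], "newtons": 25}}

```text
t: 12.75
position: [0.5192, 0.0969, 0.0875]
orientation: [[-0.352, 0.936, 0.003], [0.936, 0.352, -0.002], [-0.003, 0.002, -1.0]]
ft_force: [-4.8, -5.1, 11.8]
grip_width: 0.0455
gripper_force: 28.6
```

Run:
```python
from h import *
s=sense();print(s["ft_force"],s["ft_torque"],s["grip_width"],s["position"])
a=capture("scene")
cv2.imwrite("pics/j.png",np.hstack([cv2.resize(a[130:260,250:380],(400,400))]))
```

```text
[-4.79674645 -5.11745907 11.84196913] [-1.42857864  1.06311247 -0.04501664] 0.045531361131959554 [0.51917325 0.09694916 0.0874929 ]
```

View pics/j.png

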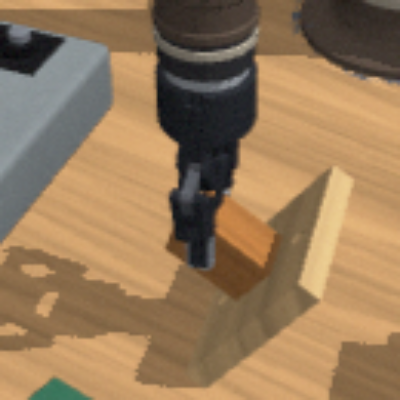

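The chuck is now at about 45°, with its bottom edge on the bench at crop (205,385). From here pressing down helps the turn. One picture view is left, so I'll go on by force and numbers.

Call:
{"op": "servo_tool", "data": {"plan": [{"fingers": 1, "x": 0.35, "y": 0, "z": 0, "yaw": 0}, {"fingers": 1, "x": 0.35, "y": 0, "z": 0.03, "yaw": 0}, {"fingers": 1, "x": 0.35, "y": 0, "z": 0.05, "yaw": 0}, {"fingers": 1, "x": 0.35, "y": 0, "z": 0.07, "yaw": 0}], "newtons": 25}}

```text
t: 13.13
position: [0.509, 0.1242, 0.0851]
orientation: [[-0.352, 0.936, 0.003], [0.936, 0.352, 0.0], [-0.001, 0.003, -1.0]]
ft_force: [-7.8, -1.5, 15.4]
grip_width: 0.0457
gripper_force: 29.1
```

Call:
{"op": "servo_tool", "data": {"plan": [{"fingers": 1, "x": 0.33, "y": 0, "z": 0.1, "yaw": 0}, {"fingers": 1, "x": 0.33, "y": 0, "z": 0.12, "yaw": 0}, {"fingers": 1, "x": 0.32, "y": 0, "z": 0.14, "yaw": 0}, {"fingers": 1, "x": 0.32, "y": 0, "z": 0.15, "yaw": 0}], "newtons": 25}}

```text
t: 13.47
position: [0.4993, 0.1499, 0.0747]
orientation: [[-0.353, 0.936, 0.001], [0.936, 0.353, 0.003], [0.003, 0.003, -1.0]]
ft_force: [-8.2, 2.1, 12.8]
grip_width: 0.0453
gripper_force: 28.8
```

Call:
{"op": "servo_tool", "data": {"plan": [{"fingers": 1, "x": 0.28, "y": 0, "z": 0.15, "yaw": 0}, {"fingers": 1, "x": 0.28, "y": 0, "z": 0.18, "yaw": 0}, {"fingers": 1, "x": 0.26, "y": 0, "z": 0.2, "yaw": 0}, {"fingers": 1, "x": 0.2, "y": 0, "z": 0.2, "yaw": 0}], "newtons": 25}}

```text
t: 13.8
position: [0.4923, 0.1698, 0.0594]
orientation: [[-0.354, 0.935, 0.001], [0.935, 0.354, 0.005], [0.004, 0.003, -1.0]]
ft_force: [-5.3, 5.5, 8.1]
grip_width: 0.0455
gripper_force: 28.2
```

Run:
```python
from h import *
s=sense();print(s["ft_force"],s["ft_torque"],s["grip_width"],s["position"])
a=capture("scene");b=capture("top")
for n in("scene","top"):
    for q,z in(("chuck",0),("chuck_cup",.06)):
        print(n,q,[(np.round(d["centre"]),round(d["score"],2),onz(n,d["centre"],z)[:2].round(3)) for d in place_of(q,n)[:3]],[np.round(d["extent"]) for d in look_for(q,n)[:3]])
```

```text
[-5.32216957  5.51675582  8.14445315] [ 0.55736064  1.01472049 -0.09852206] 0.04552570637549219 [0.49228879 0.16976864 0.05935499]
scene chuck [(array([512., 316.]), 0.93, array([0.492, 0.603])), (array([350., 238.]), 0.82, array([0.483, 0.176]))] [array([466., 286., 557., 361.]), array([314., 206., 385., 261.])]
scene chuck_cup [(array([350., 218.]), 0.59, array([0.474, 0.167])), (array([230., 134.]), 0.5, array([ 0.339, -0.37 ]))] [array([317., 207., 386., 259.]), array([468., 284., 560., 361.])]
top chuck [(array([128., 252.]), 0.85, array([0.597, 0.633])), (array([380., 181.]), 0.59, array([ 0.768, -0.031]))] [array([ 89., 216., 166., 294.]), array([337., 302., 338., 304.])]
top chuck_cup [] [array([ 86., 216., 170., 296.]), array([332., 291., 340., 307.])]
```

Call:
{"op": "servo_tool", "data": {"plan": [{"fingers": 1, "x": 0.05, "y": 0, "z": 0.08, "yaw": 0}, {"fingers": 1, "x": 0, "y": 0, "z": 0.05, "yaw": 0}, {"fingers": 1, "x": 0, "y": 0, "z": 0, "yaw": 0}], "newtons": 25}}

```text
t: 14.55
position: [0.4931, 0.1691, 0.0559]
orientation: [[-0.352, 0.936, 0.002], [0.936, 0.352, 0.003], [0.002, 0.003, -1.0]]
ft_force: [-1.6, 5.0, 5.9]
grip_width: 0.0458
gripper_force: 27.8
```

Run:
```python
from h import *
s=sense();print(s["ft_force"],s["ft_torque"],s["grip_width"],s["position"])
a=capture("scene")
cv2.imwrite("pics/k.png",np.hstack([cv2.resize(a[180:270,300:400],(500,450))]))
# edges of lit bat: extent & straight bottom lines
print(look_for("chuck","scene")[:2])
```

```text
[-1.61150729  5.00081014  5.91031974] [ 0.65711851  0.45635581 -0.00681163] 0.04576810621311455 [0.4931461  0.16905205 0.05591381]
[{'extent': [314.0, 205.6, 383.0, 265.1], 'score': 0.76}, {'extent': [467.3, 283.2, 558.4, 359.1], 'score': 0.57}]
```

Call:
{"op": "servo_tool", "data": {"plan": [{"fingers": 1, "x": 0, "y": 0, "z": 0.08, "yaw": 0}, {"fingers": 1, "x": 0, "y": 0, "z": 0, "yaw": 0}], "newtons": 25}}

```text
t: 14.82
position: [0.4933, 0.169, 0.0542]
orientation: [[-0.352, 0.936, 0.002], [0.936, 0.352, 0.003], [0.002, 0.003, -1.0]]
ft_force: [-1.4, 5.5, 5.3]
grip_width: 0.0455
gripper_force: 27.8
```

Call:
{"op": "servo_tool", "data": {"plan": [{"fingers": 1, "x": 0, "y": 0, "z": 0.08, "yaw": 0}, {"fingers": 1, "x": 0, "y": 0, "z": 0, "yaw": 0}], "newtons": 25}}

```text
t: 14.98
position: [0.4933, 0.1688, 0.0525]
orientation: [[-0.352, 0.936, 0.002], [0.936, 0.352, 0.002], [0.001, 0.003, -1.0]]
ft_force: [-0.5, 4.3, 4.8]
grip_width: 0.0458
gripper_force: 27.7
```

Call:
{"op": "servo_tool", "data": {"plan": [{"fingers": 1, "x": 0, "y": 0, "z": 0.1, "yaw": 0}, {"fingers": 1, "x": 0, "y": 0, "z": 0, "yaw": 0}], "newtons": 25}}

```text
t: 15.15
position: [0.4933, 0.1686, 0.0503]
orientation: [[-0.352, 0.936, 0.002], [0.936, 0.352, 0.002], [0.001, 0.002, -1.0]]
ft_force: [-1.1, 4.8, 4.9]
grip_width: 0.0458
gripper_force: 27.6
```

Run:
```python
from h import *
s=sense();print(s["ft_force"],s["ft_torque"],s["grip_width"],s["position"])
a=capture("scene");b=capture("top")
cv2.imwrite("pics/k.png",np.hstack([cv2.resize(a[180:270,300:400],(440,396)),cv2.resize(b[240:340,280:370],(360,396))]))
```

```text
[-1.05152597  4.83601428  4.94279359] [0.60464987 0.05833344 0.00655838] 0.04575058506455949 [0.49326316 0.16862223 0.05028667]
```

View pics/k.png

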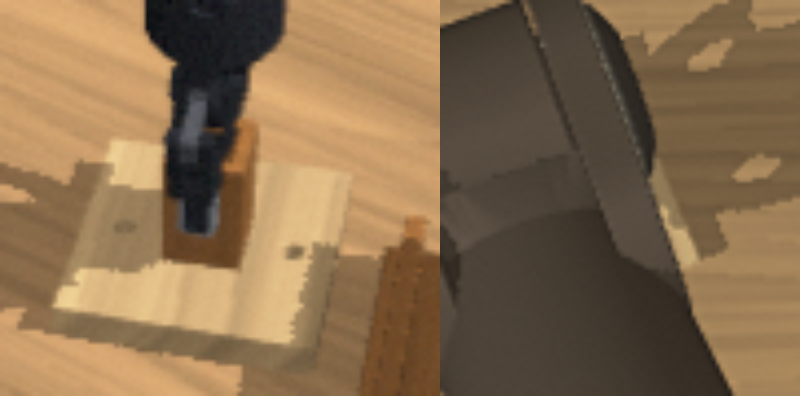

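The last view shows the chuck practically upright on the bench, with the cup at crop (210,200), the bat flat from (50,310) to (350,180), and clear of the rack at (400,320). The force isn't stiff yet, so I'll press until it is.

Call:
{"op": "servo_tool", "data": {"plan": [{"fingers": 1, "x": 0, "y": 0, "z": 0.1, "yaw": 0}, {"fingers": 1, "x": 0, "y": 0, "z": 0, "yaw": 0}], "newtons": 25}}

```text
t: 15.42
position: [0.4933, 0.1684, 0.0492]
orientation: [[-0.352, 0.936, 0.002], [0.936, 0.352, 0.002], [0.001, 0.003, -1.0]]
ft_force: [-3.1, 4.7, 12.8]
grip_width: 0.0457
gripper_force: 28.4
```

Call:
{"op": "servo_tool", "data": {"plan": [{"fingers": 1, "x": 0, "y": 0, "z": 0.1, "yaw": 0}, {"fingers": 1, "x": 0, "y": 0, "z": 0, "yaw": 0}], "newtons": 25}}

```text
t: 15.58
position: [0.4934, 0.1684, 0.0491]
orientation: [[-0.351, 0.936, 0.003], [0.936, 0.351, 0.002], [0.001, 0.004, -1.0]]
ft_force: [-8.1, 2.6, 26.4]
grip_width: 0.0458
gripper_force: 30.0
```

Call:
{"op": "servo_tool", "data": {"plan": [{"fingers": 1, "x": 0, "y": 0, "z": -0.12, "yaw": 0}, {"fingers": 1, "x": 0, "y": 0, "z": -0.08, "yaw": 0}, {"fingers": 1, "x": 0, "y": 0, "z": 0, "yaw": 0}], "newtons": 25}}

```text
t: 15.83
position: [0.4923, 0.167, 0.0494]
orientation: [[-0.351, 0.936, -0.0], [0.936, 0.351, -0.001], [-0.001, -0.001, -1.0]]
ft_force: [-1.4, -1.5, 4.2]
grip_width: 0.0459
gripper_force: 27.6
```

Call:
{"op": "servo_tool", "data": {"plan": [{"fingers": 0.4, "x": 0, "y": 0, "z": 0, "yaw": 0}, {"fingers": 0, "x": 0, "y": 0, "z": 0, "yaw": 0}, {"fingers": 0, "x": 0, "y": 0, "z": 0, "yaw": 0}, {"fingers": 0, "x": 0, "y": 0, "z": 0, "yaw": 0}, {"fingers": 0, "x": 0, "y": 0, "z": 0, "yaw": 0}, {"fingers": 0, "x": 0, "y": 0, "z": 0, "yaw": 0}], "newtons": 25}}

```text
t: 16.33
position: [0.4925, 0.1676, 0.0494]
orientation: [[-0.351, 0.936, -0.0], [0.936, 0.351, -0.0], [-0.0, -0.0, -1.0]]
ft_force: [1.3, -0.2, 1.1]
grip_width: 0.0853
gripper_force: 0.0
```

Call:
{"op": "servo_tool", "data": {"plan": [{"fingers": 0, "x": 0, "y": 0, "z": -0.5, "yaw": 0}, {"fingers": 0, "x": 0, "y": 0, "z": -1, "yaw": 0}, {"fingers": 0, "x": 0, "y": 0, "z": -1, "yaw": 0}, {"fingers": 0, "x": 0, "y": 0, "z": -1, "yaw": 0}, {"fingers": 0, "x": 0, "y": 0, "z": -1, "yaw": -0.6}, {"fingers": 0, "x": 0, "y": 0, "z": -0.5, "yaw": -1}, {"fingers": 0, "x": 0, "y": 0, "z": 0, "yaw": -1}, {"fingers": 0, "x": 0, "y": 0, "z": 0, "yaw": -1}, {"fingers": 0, "x": 0, "y": 0, "z": 0, "yaw": -1}, {"fingers": 0, "x": 0, "y": 0, "z": 0, "yaw": -1}]}}

```text
t: 17.17
position: [0.4927, 0.1677, 0.1505]
orientation: [[-0.725, 0.689, 0.001], [0.689, 0.725, 0.0], [-0.0, 0.001, -1.0]]
ft_force: [1.0, 0.2, 1.1]
grip_width: 0.0855
gripper_force: 0.0
```

Call:
{"op": "servo_tool", "data": {"plan": [{"fingers": 0, "x": 0, "y": 0, "z": 0, "yaw": -1}, {"fingers": 0, "x": 0, "y": 0, "z": 0, "yaw": -1}, {"fingers": 0, "x": 0, "y": 0, "z": 0, "yaw": -1}, {"fingers": 0, "x": 0, "y": 0, "z": 0, "yaw": -1}, {"fingers": 0, "x": 0, "y": 0, "z": 0, "yaw": -1}, {"fingers": 0, "x": 0, "y": 0, "z": 0, "yaw": -1}, {"fingers": 0, "x": 0, "y": 0, "z": 0, "yaw": -1}, {"fingers": 0, "x": 0, "y": 0, "z": 0, "yaw": -1}, {"fingers": 0, "x": 0, "y": 0, "z": 0, "yaw": -1}, {"fingers": 0, "x": 0, "y": 0, "z": 0, "yaw": -1}]}}

```text
t: 18.0
position: [0.4926, 0.1676, 0.1504]
orientation: [[-0.999, -0.04, 0.001], [-0.04, 0.999, 0.0], [-0.001, 0.0, -1.0]]
ft_force: [-0.6, -0.1, 1.0]
grip_width: 0.0857
gripper_force: 0.0
```

Call:
{"op": "servo_tool", "data": {"plan": [{"fingers": 0, "x": 0, "y": 0, "z": 0, "yaw": -1}, {"fingers": 0, "x": 0, "y": 0, "z": 0, "yaw": -1}, {"fingers": 0, "x": 0, "y": 0, "z": 0, "yaw": -1}, {"fingers": 0, "x": 0, "y": 0, "z": 0, "yaw": -1}, {"fingers": 0, "x": 0, "y": 0, "z": 0, "yaw": 0}]}}

```text
t: 18.42
position: [0.4926, 0.1676, 0.1503]
orientation: [[-0.937, -0.351, 0.001], [-0.351, 0.937, 0.0], [-0.001, -0.0, -1.0]]
ft_force: [0.5, 0.4, 0.1]
grip_width: 0.0857
gripper_force: 0.0
```

Run:
```python
from h import *
goal((.4925,.1676),.05,110.55)
a=capture("scene");cv2.imwrite("pics/l.png",a)
for q,z in(("chuck",0),("chuck_cup",.06),("chuck_hole",0.022)):
    print(q,[(np.round(d["centre"],1),round(d["score"],2),onz("scene",d["centre"],z)[:2].round(4)) for d in place_of(q,"scene")[:3]])
# segment bright bat surface
hsv=cv2.cvtColor(a,cv2.COLOR_BGR2HSV)
# cup top corners brown : print predicted corners of upright chuck
```

```text
t 18.4167 pos [0.4926 0.1676 0.1503] tool y deg 110.52 j6 -0.03 units xyz [0.01 0.   5.01] yaw -0.01
chuck [(array([347. , 240.1]), 0.84, array([0.4935, 0.1723])), (array([509.5, 314.7]), 0.82, array([0.4935, 0.5964]))]
chuck_cup [(array([347. , 224.7]), 0.67, array([0.4991, 0.1734]))]
chuck_hole [(array([511.5, 336.5]), 0.98, array([0.5651, 0.6159])), (array([330.1, 237.6]), 0.94, array([0.529 , 0.1424])), (array([345.9, 237. ]), 0.48, array([0.5047, 0.175 ]))]
```

Run:
```python
from h import *
p=[onz("scene",(300+u/4.4,180+v/4.4),.022) for u,v in((124,227),(295,252))]
print(p,(p[0]+p[1])/2,np.linalg.norm(p[0]-p[1]),onz("scene",(330.1,237.6),0))
v=p[0]-p[1];print(np.degrees(np.arctan2(v[1],v[0])))
a=cv2.imread("pics/l.png");g=cv2.cvtColor(a,cv2.COLOR_BGR2GRAY)
# refine holes as darkest local spots
for c in((328,232),(367,237)):
    r=g[c[1]-7:c[1]+8,c[0]-7:c[0]+8].astype(float); w=np.clip(np.median(r)-15-r,0,None); yy,xx=np.mgrid[-7:8,-7:8]
    u=(c[0]+(w*xx).sum()/w.sum(),c[1]+(w*yy).sum()/w.sum()); print(u,w.sum(),onz("scene",u,.022)); print(r.astype(int)[::2,::2])
```

```text
[array([0.51315825, 0.12604702, 0.022     ]), array([0.47547232, 0.22067662, 0.022     ])] [0.49431529 0.17336182 0.022     ] 0.10185769773866181 [0.51025055 0.13029273 0.        ]
-68.28523966170937
(np.float64(327.453125), np.float64(230.625)) 64.0 [0.51116973 0.12245684 0.022     ]
[[142 137 134 138 135 186 188 187]
 [143 134 135 128 130 132 128 122]
 [143 133 130 125 127 130 126 123]
 [135 132 117 111 104 128 129 126]
 [134 133 132 128 131 126 131 128]
 [134 133 130 130 129 129 129 127]
 [191 191 126 133 126 130 132 126]
 [195 190 189 195 188 195 192 194]]
(np.float64(370.7012774320341), np.float64(239.74778905994106)) 3053.0 [0.47814602 0.23291649 0.022     ]
[[180 184 194 193 198 195 196 180]
 [179 184 197 194 196 196 193 179]
 [177 188 195 193 195 198 188 184]
 [181 191 152 118 168 142 129 126]
 [184 193 149 135 192 133 119 122]
 [187 197 192 198 191 135 121 121]
 [190 197 191 197 193 130 120 108]
 [192 194 193 194 140 123 121  94]]
```

Call:
{"op": "servo_tool", "data": {"plan": [{"fingers": 0, "x": 0, "y": 0, "z": 0.7, "yaw": 0}, {"fingers": 0, "x": 0, "y": 0.1, "z": 0.8, "yaw": 0}, {"fingers": 0, "x": 0, "y": 0, "z": 0.8, "yaw": 0}, {"fingers": 0, "x": 0, "y": 0, "z": 0.8, "yaw": 0}, {"fingers": 0, "x": 0, "y": 0, "z": 0.8, "yaw": 0}, {"fingers": 0, "x": 0, "y": 0, "z": 0.8, "yaw": 0}, {"fingers": 0, "x": 0, "y": 0, "z": 0.3, "yaw": 0}, {"fingers": 0, "x": 0, "y": 0, "z": 0, "yaw": 0}]}}

```text
t: 19.28
position: [0.4907, 0.1691, 0.0481]
orientation: [[-0.937, -0.348, -0.003], [-0.348, 0.937, -0.001], [0.003, 0.0, -1.0]]
ft_force: [-0.1, 0.4, 0.1]
grip_width: 0.0853
gripper_force: 0.0
```

Call:
{"op": "servo_tool", "data": {"plan": [{"fingers": 1, "x": 0, "y": 0, "z": 0, "yaw": 0}, {"fingers": 1, "x": 0, "y": 0, "z": 0, "yaw": 0}, {"fingers": 1, "x": 0, "y": 0, "z": 0, "yaw": 0}, {"fingers": 1, "x": 0, "y": 0, "z": 0, "yaw": 0}, {"fingers": 1, "x": 0, "y": 0, "z": 0, "yaw": 0}, {"fingers": 1, "x": 0, "y": 0, "z": 0, "yaw": 0}, {"fingers": 1, "x": 0, "y": 0, "z": 0, "yaw": 0}], "newtons": 60}}

```text
t: 19.87
position: [0.4928, 0.1696, 0.0508]
orientation: [[-0.937, -0.349, 0.003], [-0.349, 0.937, 0.0], [-0.002, -0.0, -1.0]]
ft_force: [-0.9, 0.3, 6.9]
grip_width: 0.0453
gripper_force: 62.9
```

Run:
```python
from h import *
s=sense();print(s["ft_force"],s["ft_torque"])
# wheel pose: use unobstructed frames: fit discs/pins/keys/holding corners
for n,f in(("scene","pics/a.png"),("top","pics/b.png")):
    capture(n)
    for q in("head","wheel","key_power_top","key_direction_top"):
        print(n,q,[(np.round(d["centre"],1).tolist(),round(d["score"],2)) for d in place_of(q,n)[:2]])
goal((.551,-.23))
```

```text
[-0.88082404  0.29272627  6.93881854] [-0.32046249  0.08101786  0.02704796]
scene head [([211.7, 167.9], 0.96)]
scene wheel [([220.1, 197.0], 0.97), ([328.4, 233.5], 0.66)]
scene key_power_top [([213.9, 276.4], 0.49), ([254.5, 138.8], 0.43)]
scene key_direction_top [([228.6, 132.7], 0.43)]
top head [([473.3, 257.2], 0.65)]
top wheel [([466.2, 260.5], 0.88)]
top key_power_top [([462.6, 261.5], 0.72), ([479.6, 331.5], 0.62)]
top key_direction_top [([510.0, 328.4], 0.76)]
t 20.3667 pos [0.4928 0.1696 0.0508] tool y deg 110.4 j6 -0.02 units xyz [  4.24 -19.74   0.  ] yaw None
```

```bash
cat > ef.py <<'E'
from h import *
from scipy.optimize import minimize
def score(n,gx,gy,P,N):  # P pts, N pts offset along 3D outward normal
    u=proj(n,P);v=proj(n,N)-u;v/=np.linalg.norm(v,axis=1)[:,None]
    m=u.astype(np.float32)
    sx=cv2.remap(gx,m[:,0:1],m[:,1:2],1).ravel();sy=cv2.remap(gy,m[:,0:1],m[:,1:2],1).ravel()
    return sx*v[:,0]+sy*v[:,1]
def grads(im):
    L=cv2.GaussianBlur(cv2.cvtColor(im,cv2.COLOR_BGR2GRAY),(0,0),1.0).astype(np.float32)
    return cv2.Sobel(L,cv2.CV_32F,1,0),cv2.Sobel(L,cv2.CV_32F,0,1)
def circ(p,z,r=.085):
    a=np.linspace(0,2*np.pi,90,endpoint=False);d=np.c_[np.cos(a),np.sin(a),0*a]
    P=np.array([p[0],p[1],z])+r*d;return P,P+.003*d
def square(p,z,h=.075):
    t=np.linspace(-.9,.9,40)*h;o=np.ones(40)*h;c,s=np.cos(p[2]),np.sin(p[2])
    L=np.r_[np.c_[o,t],np.c_[-o,t],np.c_[t,o],np.c_[t,-o]];D=np.r_[np.c_[o,0*t],np.c_[-o,0*t],np.c_[0*t,o],np.c_[0*t,-o]]/h
    R=np.array([[c,-s],[s,c]]);f=lambda q:np.c_[q@R.T+np.array(p[:2]),np.full(len(q),z)]
    return f(L),f(L+.003*D)
def best(n,im,model,p0,z,sign=None,r=.012):
    gx,gy=grads(im)
    def f(p):
        s=score(n,gx,gy,*model(p,z)); s=np.abs(s) if sign is None else np.clip(sign*s,0,None)
        return -np.mean(np.minimum(s,150))
    k=len(p0);bp=None
    for dx in np.arange(-r,r+1e-9,.002):
        for dy in np.arange(-r,r+1e-9,.002):
            q=np.array(p0,float);q[0]+=dx;q[1]+=dy;v=f(q)
            if bp is None or v<bp[0]:bp=(v,q)
    m=minimize(f,bp[1],method="Nelder-Mead",options=dict(initial_simplex=[bp[1]]+[bp[1]+np.eye(k)[i]*(.002 if i<2 else .03) for i in range(k)],xatol=1e-5))
    return m.x.round(4),round(-m.fun,1)
E
python3 - <<'E'
from ef import *
a=cv2.imread("pics/a.png");b=cv2.imread("pics/b.png")
print("disc scene",best("scene",a,circ,[.551,-.23],.101,-1),"top",best("top",b,circ,[.551,-.23],.101,-1))
c=capture("scene")
print("bat now scene",best("scene",c,square,[.493,.17,-1.213],.022,-1), "before", best("scene",cv2.imread("pics/l.png"),square,[.493,.17,-1.213],.022,-1))
for n,im,box in(("scene",a,(195,150,230,185)),("top",b,(462,230,490,285))):
    g=cv2.cvtColor(im,cv2.COLOR_BGR2GRAY)[box[1]:box[3],box[0]:box[2]]
    for th in(110,130):
        k,l,st,ce=cv2.connectedComponentsWithStats((g<th).astype(np.uint8))
        for j in range(1,k):
            if 2<st[j,4]<60: print(n,th,st[j].tolist(),(ce[j]+box[:2]).round(1),onz(n,ce[j]+box[:2],.105).round(4))
for n,px in(("top",(479.6,331.5)),("top",(510,328.4)),("scene",(254.5,138.8)),("scene",(228.6,132.7))):print(n,onz(n,px,.092).round(4))
E
```

```text
disc scene (array([ 0.5511, -0.2319]), np.float64(141.0)) top (array([ 0.5476, -0.235 ]), np.float64(135.2))
bat now scene (array([ 0.4957,  0.1695, -1.2105]), np.float64(100.3)) before (array([ 0.4952,  0.1682, -1.2261]), np.float64(91.9))
scene 110 [25, 5, 4, 6, 17] [221.3 157.8] [ 0.5011 -0.2451  0.105 ]
scene 110 [5, 25, 4, 5, 16] [201.5 177.2] [ 0.5979 -0.2256  0.105 ]
scene 130 [0, 0, 3, 3, 4] [195.8 151. ] [ 0.5167 -0.3306  0.105 ]
scene 130 [24, 5, 5, 6, 21] [221.4 157.6] [ 0.5002 -0.2456  0.105 ]
scene 130 [5, 25, 4, 6, 19] [201.5 177.4] [ 0.5985 -0.225   0.105 ]
top 110 [5, 5, 6, 6, 22] [469.6 237.4] [ 0.5971 -0.2249  0.105 ]
top 110 [17, 46, 7, 5, 22] [481.5 278.2] [ 0.5    -0.2465  0.105 ]
top 130 [5, 4, 9, 7, 39] [471. 237.] [ 0.5979 -0.2282  0.105 ]
top 130 [17, 46, 7, 5, 28] [482.  278.1] [ 0.5002 -0.2476  0.105 ]
top [ 0.3768 -0.2378  0.092 ]
top [ 0.3814 -0.3104  0.092 ]
scene [ 0.3572 -0.2465  0.092 ]
scene [ 0.3748 -0.3366  0.092 ]
```

Call:
{"op": "servo_tool", "data": {"plan": [{"fingers": 1, "x": 0, "y": 0, "z": -0.3, "yaw": 0}, {"fingers": 1, "x": 0, "y": 0, "z": -0.6, "yaw": 0}, {"fingers": 1, "x": 0, "y": 0, "z": -0.9, "yaw": 0}, {"fingers": 1, "x": 0, "y": 0, "z": -0.9, "yaw": 0}, {"fingers": 1, "x": 0, "y": 0, "z": -0.9, "yaw": 0}, {"fingers": 1, "x": 0, "y": 0, "z": -0.9, "yaw": 0}, {"fingers": 1, "x": 0, "y": 0, "z": -0.9, "yaw": 0}, {"fingers": 1, "x": 0, "y": 0, "z": -0.9, "yaw": 0}, {"fingers": 1, "x": 0.09, "y": -0.4, "z": -0.6, "yaw": 0}, {"fingers": 1, "x": 0.18, "y": -0.8, "z": -0.3, "yaw": 0}], "newtons": 60}}

```text
t: 21.25
position: [0.495, 0.1461, 0.1948]
orientation: [[-0.936, -0.351, 0.0], [-0.351, 0.936, 0.001], [-0.001, 0.001, -1.0]]
ft_force: [0.5, 0.3, -5.3]
grip_width: 0.0453
gripper_force: 62.6
```

Call:
{"op": "servo_tool", "data": {"plan": [{"fingers": 1, "x": 0.19, "y": -0.85, "z": 0, "yaw": 0}, {"fingers": 1, "x": 0.19, "y": -0.85, "z": 0, "yaw": 0}, {"fingers": 1, "x": 0.19, "y": -0.85, "z": 0, "yaw": 0}, {"fingers": 1, "x": 0.19, "y": -0.85, "z": 0, "yaw": 0}, {"fingers": 1, "x": 0.19, "y": -0.85, "z": 0, "yaw": 0}, {"fingers": 1, "x": 0.19, "y": -0.85, "z": 0, "yaw": 0}, {"fingers": 1, "x": 0.19, "y": -0.85, "z": 0, "yaw": 0}, {"fingers": 1, "x": 0.19, "y": -0.85, "z": 0, "yaw": 0}, {"fingers": 1, "x": 0.19, "y": -0.85, "z": 0, "yaw": 0}, {"fingers": 1, "x": 0.19, "y": -0.85, "z": 0, "yaw": 0}]}}

```text
t: 22.08
position: [0.518, -0.0282, 0.1928]
orientation: [[-0.937, -0.349, -0.002], [-0.349, 0.937, 0.0], [0.002, 0.001, -1.0]]
ft_force: [0.5, -0.5, -5.3]
grip_width: 0.0456
gripper_force: 62.6
```

Call:
{"op": "servo_tool", "data": {"plan": [{"fingers": 1, "x": 0.19, "y": -0.85, "z": 0, "yaw": 0}, {"fingers": 1, "x": 0.19, "y": -0.85, "z": 0, "yaw": 0}, {"fingers": 1, "x": 0.19, "y": -0.85, "z": 0, "yaw": 0}, {"fingers": 1, "x": 0.19, "y": -0.85, "z": 0, "yaw": 0}, {"fingers": 1, "x": 0.19, "y": -0.85, "z": 0, "yaw": 0}, {"fingers": 1, "x": 0.19, "y": -0.85, "z": 0, "yaw": 0}, {"fingers": 1, "x": 0.19, "y": -0.85, "z": 0, "yaw": 0}, {"fingers": 1, "x": 0.19, "y": -0.85, "z": 0, "yaw": 0}, {"fingers": 1, "x": 0.19, "y": -0.85, "z": 0, "yaw": 0}, {"fingers": 1, "x": 0.19, "y": -0.85, "z": 0, "yaw": 0.5}]}}

```text
t: 22.92
position: [0.5418, -0.2006, 0.1926]
orientation: [[-0.951, -0.311, -0.002], [-0.311, 0.951, 0.001], [0.002, 0.002, -1.0]]
ft_force: [0.1, 0.3, -5.5]
grip_width: 0.0452
gripper_force: 62.5
```

Call:
{"op": "servo_tool", "data": {"plan": [{"fingers": 1, "x": 0, "y": 0, "z": 0, "yaw": 1}, {"fingers": 1, "x": 0, "y": 0, "z": 0, "yaw": 1}, {"fingers": 1, "x": 0, "y": 0, "z": 0, "yaw": 1}, {"fingers": 1, "x": 0, "y": 0, "z": 0, "yaw": 1}, {"fingers": 1, "x": 0, "y": 0, "z": 0, "yaw": 1}, {"fingers": 1, "x": 0, "y": 0, "z": 0, "yaw": 1}, {"fingers": 1, "x": 0, "y": 0, "z": 0, "yaw": 1}, {"fingers": 1, "x": 0, "y": 0, "z": 0, "yaw": 1}, {"fingers": 1, "x": 0, "y": 0, "z": 0, "yaw": 1}, {"fingers": 1, "x": 0, "y": 0, "z": 0, "yaw": 1}]}}

```text
t: 23.75
position: [0.5417, -0.1997, 0.1926]
orientation: [[-0.883, 0.469, -0.002], [0.469, 0.883, 0.001], [0.003, -0.0, -1.0]]
ft_force: [-0.9, -0.0, -6.1]
grip_width: 0.0455
gripper_force: 63.5
```

Call:
{"op": "servo_tool", "data": {"plan": [{"fingers": 1, "x": 0, "y": 0, "z": 0, "yaw": 1}, {"fingers": 1, "x": 0, "y": 0, "z": 0, "yaw": 1}, {"fingers": 1, "x": 0, "y": 0, "z": 0, "yaw": 1}, {"fingers": 1, "x": 0, "y": 0, "z": 0, "yaw": 1}, {"fingers": 1, "x": 0, "y": 0, "z": 0, "yaw": 1}, {"fingers": 1, "x": 0, "y": 0, "z": 0, "yaw": 1}, {"fingers": 1, "x": 0, "y": 0, "z": 0, "yaw": 1}, {"fingers": 1, "x": 0, "y": 0, "z": 0, "yaw": 1}, {"fingers": 1, "x": 0, "y": 0, "z": 0, "yaw": 1}, {"fingers": 1, "x": 0, "y": 0, "z": 0, "yaw": 1}]}}

```text
t: 24.58
position: [0.5417, -0.1997, 0.1925]
orientation: [[-0.279, 0.96, -0.002], [0.96, 0.279, 0.001], [0.002, -0.002, -1.0]]
ft_force: [0.0, -0.6, -6.1]
grip_width: 0.0454
gripper_force: 63.6
```

Run:
```python
from h import *
goal((.547,-.2335),.181,11.7); s=sense(); print(s["ft_force"],s["ft_torque"],s["grip_width"])
```

```text
t 24.5833 pos [ 0.5417 -0.1997  0.1925] tool y deg 16.21 j6 0.93 units xyz [-1.7  -0.22  0.57] yaw 0.98
[ 0.02582647 -0.63060585 -6.1350512 ] [-0.02209616 -0.0350928  -0.0195031 ] 0.045435921444995336
```

Call:
{"op": "servo_tool", "data": {"plan": [{"fingers": 1, "x": 0, "y": 0, "z": 0, "yaw": 0.98}, {"fingers": 1, "x": -0.4, "y": 0, "z": 0, "yaw": 0}, {"fingers": 1, "x": -0.5, "y": -0.04, "z": 0.1, "yaw": 0}, {"fingers": 1, "x": -0.5, "y": -0.04, "z": 0.2, "yaw": 0}, {"fingers": 1, "x": -0.3, "y": 0, "z": 0.2, "yaw": 0}, {"fingers": 1, "x": 0, "y": 0, "z": 0, "yaw": 0}, {"fingers": 1, "x": 0, "y": 0, "z": 0, "yaw": 0}]}}

```text
t: 25.17
position: [0.5475, -0.2342, 0.1826]
orientation: [[-0.206, 0.978, -0.002], [0.978, 0.206, 0.001], [0.001, -0.001, -1.0]]
ft_force: [0.7, 1.0, -5.0]
grip_width: 0.0455
gripper_force: 63.5
```

Run:
```python
from ef import *
goal((.547,-.2335),.181,11.7); s=sense(); p=s["position"]; R=np.array(s["orientation"]);print(R[:,2])
c=capture("scene");t=capture("top");cv2.imwrite("pics/m.png",c);cv2.imwrite("pics/n.png",t)
z=p[2]-.0508+.022
print("scene",best("scene",c,square,[p[0],p[1],.204],z,-1,.008),best("scene",c,square,[p[0],p[1],.204],z,None,.008))
print("top",best("top",t,square,[p[0],p[1],.204],z,-1,.008),best("top",t,square,[p[0],p[1],.204],z,None,.008))
```

```text
t 25.1667 pos [ 0.5475 -0.2342  0.1826] tool y deg 11.91 j6 0.96 units xyz [ 0.04 -0.02  0.08] yaw 0.05
[-1.50217873e-03  9.40426559e-04 -9.99998430e-01]
scene (array([ 0.5453, -0.2307,  0.1832]), np.float64(91.7)) (array([ 0.5455, -0.2311,  0.2011]), np.float64(98.5))
top (array([ 0.5445, -0.2338,  0.2031]), np.float64(77.9)) (array([ 0.5445, -0.2339,  0.2055]), np.float64(80.1))
```

Call:
{"op": "servo_tool", "data": {"plan": [{"fingers": 1, "x": -0.09, "y": 0.16, "z": 0.2, "yaw": 0}, {"fingers": 1, "x": 0, "y": 0, "z": 0.3, "yaw": 0}, {"fingers": 1, "x": 0, "y": 0, "z": 0.2, "yaw": 0}, {"fingers": 1, "x": 0, "y": 0, "z": 0.1, "yaw": 0}, {"fingers": 1, "x": 0, "y": 0, "z": 0.05, "yaw": 0}, {"fingers": 1, "x": 0, "y": 0, "z": 0, "yaw": 0}]}}

```text
t: 25.77
position: [0.5512, -0.2345, 0.1661]
orientation: [[-0.207, 0.978, -0.001], [0.978, 0.207, 0.0], [0.0, -0.001, -1.0]]
ft_force: [-0.6, 0.9, -5.1]
grip_width: 0.0454
gripper_force: 63.6
```

Call:
{"op": "servo_tool", "data": {"plan": [{"fingers": 1, "x": 0, "y": 0, "z": 0.06, "yaw": 0}, {"fingers": 1, "x": 0, "y": 0, "z": 0.06, "yaw": 0}, {"fingers": 1, "x": 0, "y": 0, "z": 0, "yaw": 0}]}}

```text
t: 26.02
position: [0.5514, -0.2347, 0.164]
orientation: [[-0.207, 0.978, 0.0], [0.978, 0.207, 0.0], [0.0, 0.0, -1.0]]
ft_force: [-0.4, -0.2, -5.8]
grip_width: 0.0456
gripper_force: 63.6
```

Run:
```python
from h import *
goal((.551,-.2345),.1518,11.7); s=sense(); print(s["ft_force"].round(2),s["ft_torque"].round(3))
```

```text
t 26.0167 pos [ 0.5514 -0.2347  0.164 ] tool y deg 11.95 j6 0.96 units xyz [ 0.02 -0.02  0.61] yaw 0.06
[-0.39 -0.22 -5.84] [-0.037 -0.017  0.063]
```

Call:
{"op": "servo_tool", "data": {"plan": [{"fingers": 1, "x": 0, "y": 0, "z": 0.06, "yaw": 0}, {"fingers": 1, "x": 0, "y": 0, "z": 0.04, "yaw": 0}, {"fingers": 1, "x": 0, "y": 0, "z": 0, "yaw": 0}]}}

```text
t: 26.27
position: [0.5511, -0.2349, 0.162]
orientation: [[-0.207, 0.978, -0.001], [0.978, 0.207, -0.0], [-0.0, -0.001, -1.0]]
ft_force: [-1.3, -0.5, -5.3]
grip_width: 0.0455
gripper_force: 63.8
```

Call:
{"op": "servo_tool", "data": {"plan": [{"fingers": 1, "x": 0, "y": 0, "z": 0.04, "yaw": 0}, {"fingers": 1, "x": 0, "y": 0, "z": 0.04, "yaw": 0}, {"fingers": 1, "x": 0, "y": 0, "z": 0, "yaw": 0}]}}

```text
t: 26.52
position: [0.5511, -0.2349, 0.1603]
orientation: [[-0.207, 0.978, -0.001], [0.978, 0.207, -0.0], [-0.0, -0.001, -1.0]]
ft_force: [-1.6, -0.9, -5.5]
grip_width: 0.0454
gripper_force: 63.7
```

Run:
```python
from h import *
goal((.551,-.2345),.1518,11.7); s=sense(); print(s["ft_force"].round(2),s["ft_torque"].round(3))
```

```text
t 26.5167 pos [ 0.5511 -0.2349  0.1603] tool y deg 11.94 j6 0.96 units xyz [ 0.02 -0.    0.42] yaw 0.05
[-1.61 -0.88 -5.53] [-0.299  0.606  0.002]
```

The pins are in the holes, 5 mm below the pin tops with only a small side force. I'll yield a little sideways and go on down.

Call:
{"op": "servo_tool", "data": {"plan": [{"fingers": 1, "x": 0, "y": -0.03, "z": 0.06, "yaw": 0.02}, {"fingers": 1, "x": 0, "y": 0, "z": 0.08, "yaw": 0}, {"fingers": 1, "x": 0, "y": 0, "z": 0.08, "yaw": 0}, {"fingers": 1, "x": 0, "y": 0, "z": 0, "yaw": 0}]}}

```text
t: 26.85
position: [0.5509, -0.2348, 0.1556]
orientation: [[-0.206, 0.979, -0.0], [0.979, 0.206, 0.0], [0.0, -0.0, -1.0]]
ft_force: [-0.3, -0.2, -5.4]
grip_width: 0.0453
gripper_force: 63.6
```

Run:
```python
from h import *
goal((.551,-.2345),.1518,11.7); s=sense(); print(s["ft_force"].round(2),s["ft_torque"].round(3))
```

```text
t 26.85 pos [ 0.5509 -0.2348  0.1556] tool y deg 11.86 j6 0.96 units xyz [0.01 0.01 0.19] yaw 0.04
[-0.33 -0.15 -5.42] [-0.234  0.19  -0.027]
```

Call:
{"op": "servo_tool", "data": {"plan": [{"fingers": 1, "x": 0, "y": 0, "z": 0.08, "yaw": 0}, {"fingers": 1, "x": 0, "y": 0, "z": 0.08, "yaw": 0}, {"fingers": 1, "x": 0, "y": 0, "z": 0, "yaw": 0}]}}

```text
t: 27.1
position: [0.5509, -0.2348, 0.1525]
orientation: [[-0.206, 0.979, -0.0], [0.979, 0.206, 0.0], [0.0, -0.0, -1.0]]
ft_force: [-0.5, -0.3, -5.9]
grip_width: 0.0453
gripper_force: 63.6
```

Call:
{"op": "servo_tool", "data": {"plan": [{"fingers": 1, "x": 0, "y": 0, "z": 0.08, "yaw": 0}, {"fingers": 1, "x": 0, "y": 0, "z": 0.05, "yaw": 0}, {"fingers": 1, "x": 0, "y": 0, "z": 0, "yaw": 0}]}}

```text
t: 27.35
position: [0.551, -0.2349, 0.1519]
orientation: [[-0.206, 0.979, 0.001], [0.979, 0.206, -0.001], [-0.001, 0.001, -1.0]]
ft_force: [-2.7, 1.6, 4.3]
grip_width: 0.045
gripper_force: 64.5
```

Contact came at TCP 0.152, exactly where "home" was expected. Letting go and rising.

Call:
{"op": "servo_tool", "data": {"plan": [{"fingers": 1, "x": 0, "y": 0, "z": -0.05, "yaw": 0}, {"fingers": 0.4, "x": 0, "y": 0, "z": 0, "yaw": 0}, {"fingers": 0, "x": 0, "y": 0, "z": 0, "yaw": 0}, {"fingers": 0, "x": 0, "y": 0, "z": 0, "yaw": 0}, {"fingers": 0, "x": 0, "y": 0, "z": 0, "yaw": 0}, {"fingers": 0, "x": 0, "y": 0, "z": 0, "yaw": 0}]}}

```text
t: 27.85
position: [0.5511, -0.2349, 0.1514]
orientation: [[-0.206, 0.979, 0.001], [0.979, 0.206, -0.0], [-0.0, 0.001, -1.0]]
ft_force: [0.6, -0.2, -0.4]
grip_width: 0.0855
gripper_force: 0.0
```

Call:
{"op": "servo_tool", "data": {"plan": [{"fingers": 0, "x": 0, "y": 0, "z": -0.4, "yaw": 0}, {"fingers": 0, "x": 0, "y": 0, "z": -0.8, "yaw": 0}, {"fingers": 0, "x": 0, "y": 0, "z": -1, "yaw": 0}, {"fingers": 0, "x": 0, "y": 0, "z": -1, "yaw": 0}, {"fingers": 0, "x": 0, "y": 0, "z": -0.6, "yaw": 0}]}}

```text
t: 28.27
position: [0.5514, -0.2351, 0.2302]
orientation: [[-0.206, 0.979, 0.003], [0.979, 0.206, -0.001], [-0.001, 0.002, -1.0]]
ft_force: [0.4, -0.2, 0.0]
grip_width: 0.0854
gripper_force: 0.0
```

Run:
```python
from ef import *
s=sense();p=s["position"];print(s["t"],p)
c=capture("scene");t=capture("top");cv2.imwrite("pics/o.png",c)
for z in (.123,.127): print(z,"scene",best("scene",c,square,[.551,-.232,.204],z,-1,.008),"top",best("top",t,square,[.549,-.235,.204],z,-1,.008))
th=np.radians(11.8);hd=np.array([.5508,-.2346])
for q,l in(("power",(-.172,.042)),("dir",(-.172,-.034))):
    w=hd+np.array([np.cos(th)*l[0]-np.sin(th)*l[1],np.sin(th)*l[0]+np.cos(th)*l[1]]);print(q,w.round(4)); goal(w,.23,None)
```

```text
28.2667 [ 0.55135538 -0.23506847  0.23019345]
0.123 scene (array([ 0.5484, -0.2331,  0.1933]), np.float64(92.3)) top (array([ 0.5481, -0.2349,  0.203 ]), np.float64(55.7))
0.127 scene (array([ 0.5516, -0.2289,  0.1958]), np.float64(93.0)) top (array([ 0.5476, -0.2339,  0.2046]), np.float64(55.8))
power [ 0.3738 -0.2287]
t 28.3667 pos [ 0.552  -0.2353  0.2304] tool y deg 11.86 j6 0.96 units xyz [ 2.16 -8.65 -0.02] yaw None
dir [ 0.3894 -0.3031]
t 28.3667 pos [ 0.552  -0.2353  0.2304] tool y deg 11.86 j6 0.96 units xyz [-1.64 -8.65 -0.01] yaw None
```

Run:
```python
from ef import *
b=cv2.imread("pics/b.png");a=cv2.imread("pics/a.png")
def disc(r): return lambda p,z: circ(p,z,r)
for z in(.09,.098):
  for nm,p0,r in(("power",(.374,-.231),.011),("dir",(.389,-.305),.02)):
    print(z,nm,"top",best("top",b,disc(r),p0,z,-1,.014),"scene",best("scene",a,disc(r),p0,z,-1,.014))
```

```text
0.09 power top (array([ 0.3697, -0.2327]), np.float64(94.7)) scene (array([ 0.365 , -0.2361]), np.float64(87.7))Traceback (most recent call last):
  File "<stdin>", line 6, in <module>
  File "ef.py", line 27, in best
    q=np.array(p0,float);q[0]+=dx;q[1]+=dy;v=f(q)
                                             ~^^^
  File "ef.py", line 22, in f
    s=score(n,gx,gy,*model(p,z)); s=np.abs(s) if sign is None else np.clip(sign*s,0,None)
  File "ef.py", line 4, in score
    u=proj(n,P);v=proj(n,N)-u;v/=np.linalg.norm(v,axis=1)[:,None]
                  ~~~~^^^^^
  File "h.py", line 6, in proj
    K,d,r,t=M(n); return cv2.projectPoints(np.array(P,float).reshape(-1,1,3),r,t,K,d)[0].reshape(-1,2)
            ~^^^
  File "h.py", line 4, in M
    m=camera_model(n); return np.array(m["K"]),np.array(m["dist"]),np.array(m["rvec"],float),np.array(m["tvec"],float)
ValueError: time passes only in moves, steps and waits
```

Call:
{"op": "servo_tool", "data": {"plan": [{"fingers": 1, "x": 0.19, "y": -0.4, "z": 0, "yaw": 0}, {"fingers": 1, "x": 0.19, "y": -0.79, "z": 0, "yaw": 0}, {"fingers": 1, "x": 0.19, "y": -0.79, "z": 0, "yaw": 0}, {"fingers": 1, "x": 0.19, "y": -0.79, "z": 0, "yaw": 0}, {"fingers": 1, "x": 0.19, "y": -0.79, "z": 0, "yaw": 0}, {"fingers": 1, "x": 0.19, "y": -0.79, "z": 0, "yaw": 0}, {"fingers": 1, "x": 0.19, "y": -0.79, "z": 0, "yaw": 0}, {"fingers": 1, "x": 0.19, "y": -0.79, "z": 0, "yaw": 0}, {"fingers": 1, "x": 0.19, "y": -0.79, "z": 0, "yaw": 0}, {"fingers": 1, "x": 0.19, "y": -0.79, "z": 0, "yaw": 0}], "newtons": 30}}

```text
t: 29.2
position: [0.3941, -0.2279, 0.2258]
orientation: [[-0.206, 0.979, -0.002], [0.979, 0.206, 0.001], [0.001, -0.002, -1.0]]
ft_force: [0.5, -0.1, 1.2]
grip_width: 0.0002
gripper_force: 0.0
```

Call:
{"op": "servo_tool", "data": {"plan": [{"fingers": 1, "x": 0.15, "y": -0.79, "z": 0.3, "yaw": 0}, {"fingers": 1, "x": 0, "y": -0.4, "z": 0.7, "yaw": 0}, {"fingers": 1, "x": 0, "y": 0, "z": 0.9, "yaw": 0}, {"fingers": 1, "x": 0, "y": 0, "z": 0.9, "yaw": 0}, {"fingers": 1, "x": 0, "y": 0, "z": 0.9, "yaw": 0}, {"fingers": 1, "x": 0, "y": 0, "z": 0.9, "yaw": 0}, {"fingers": 1, "x": 0, "y": 0, "z": 0.8, "yaw": 0}, {"fingers": 1, "x": 0, "y": 0, "z": 0.4, "yaw": 0}, {"fingers": 1, "x": 0, "y": 0, "z": 0, "yaw": 0}]}}

```text
t: 29.95
position: [0.3701, -0.2293, 0.1087]
orientation: [[-0.206, 0.979, -0.004], [0.979, 0.206, 0.003], [0.003, -0.003, -1.0]]
ft_force: [-0.2, 0.2, 0.4]
grip_width: 0.0
gripper_force: 0.0
```

Run:
```python
from h import *
goal((.373,-.231),.1)
capture("scene");print([(d["centre"],d["score"]) for d in place_of("key_power_top","scene")[:2]])
K=M("scene");s=sense();print(proj("scene",s["position"]),proj("scene",[.373,-.231,.095]),s["grip_width"],s["ft_force"])
```

```text
t 29.95 pos [ 0.3701 -0.2293  0.1087] tool y deg 11.86 j6 0.81 units xyz [-0.12  0.13  0.43] yaw None
[([253.0, 137.5], 0.4)]
[[254.81954831 137.02047993]] [[254.92608008 141.82165518]] -2.080400211799078e-05 [-0.5755374   0.2822586  -0.34334817]
```

Call:
{"op": "servo_tool", "data": {"plan": [{"fingers": 1, "x": -0.1, "y": 0.13, "z": 0.1, "yaw": 0}, {"fingers": 1, "x": 0, "y": 0, "z": 0.1, "yaw": 0}, {"fingers": 1, "x": 0, "y": 0, "z": 0.1, "yaw": 0}, {"fingers": 1, "x": 0, "y": 0, "z": 0.1, "yaw": 0}, {"fingers": 1, "x": 0, "y": 0, "z": 0.1, "yaw": 0}, {"fingers": 1, "x": 0, "y": 0, "z": 0, "yaw": 0}]}}

```text
t: 30.55
position: [0.3757, -0.2323, 0.1015]
orientation: [[-0.206, 0.979, 0.001], [0.979, 0.206, -0.001], [-0.001, 0.001, -1.0]]
ft_force: [0.5, 0.1, 2.1]
grip_width: -0.0001
gripper_force: 1.5
```

Call:
{"op": "servo_tool", "data": {"plan": [{"fingers": 1, "x": 0, "y": 0, "z": 0.1, "yaw": 0}, {"fingers": 1, "x": 0, "y": 0, "z": 0.1, "yaw": 0}, {"fingers": 1, "x": 0, "y": 0, "z": 0, "yaw": 0}]}}

```text
t: 30.8
position: [0.3758, -0.2324, 0.0997]
orientation: [[-0.206, 0.979, 0.003], [0.979, 0.206, -0.002], [-0.002, 0.002, -1.0]]
ft_force: [-3.6, 1.3, 18.9]
grip_width: 0.0
gripper_force: 9.4
```

Call:
{"op": "servo_tool", "data": {"plan": [{"fingers": 1, "x": 0, "y": 0, "z": -0.5, "yaw": 0}, {"fingers": 1, "x": 0, "y": 0, "z": -0.8, "yaw": 0}, {"fingers": 1, "x": 0, "y": 0, "z": -0.4, "yaw": 0}, {"fingers": 1, "x": -0.64, "y": -0.1, "z": 0, "yaw": 0}, {"fingers": 1, "x": -1, "y": 0, "z": 0, "yaw": 0}, {"fingers": 1, "x": -1, "y": 0, "z": 0, "yaw": 0}, {"fingers": 1, "x": -1, "y": 0, "z": 0, "yaw": 0}, {"fingers": 1, "x": 0, "y": 0, "z": 0.4, "yaw": 0}, {"fingers": 1, "x": 0, "y": 0, "z": 0.6, "yaw": 0}, {"fingers": 1, "x": 0, "y": 0, "z": 0, "yaw": 0}]}}

```text
t: 31.63
position: [0.3866, -0.3032, 0.1081]
orientation: [[-0.205, 0.979, -0.004], [0.979, 0.205, 0.003], [0.004, -0.003, -1.0]]
ft_force: [-0.9, 0.5, -0.0]
grip_width: 0.0001
gripper_force: 0.0
```

Call:
{"op": "servo_tool", "data": {"plan": [{"fingers": 1, "x": 0, "y": 0, "z": 0.1, "yaw": 0}, {"fingers": 1, "x": 0, "y": 0, "z": 0.1, "yaw": 0}, {"fingers": 1, "x": 0, "y": 0, "z": 0.1, "yaw": 0}, {"fingers": 1, "x": 0, "y": 0, "z": 0.1, "yaw": 0}, {"fingers": 1, "x": 0, "y": 0, "z": 0.1, "yaw": 0}, {"fingers": 1, "x": 0, "y": 0, "z": 0, "yaw": 0}]}}

```text
t: 32.13
position: [0.3882, -0.3036, 0.1014]
orientation: [[-0.206, 0.979, 0.0], [0.979, 0.206, -0.0], [-0.0, 0.0, -1.0]]
ft_force: [-2.0, -0.2, 2.8]
grip_width: -0.0001
gripper_force: 1.6
```

Call:
{"op": "servo_tool", "data": {"plan": [{"fingers": 1, "x": 0, "y": 0, "z": 0.1, "yaw": 0}, {"fingers": 1, "x": 0, "y": 0, "z": 0.1, "yaw": 0}, {"fingers": 1, "x": 0, "y": 0, "z": 0, "yaw": 0}]}}

```text
t: 32.38
position: [0.3883, -0.3037, 0.0998]
orientation: [[-0.206, 0.979, 0.002], [0.979, 0.206, -0.001], [-0.002, 0.001, -1.0]]
ft_force: [-5.3, 4.1, 18.6]
grip_width: -0.0003
gripper_force: 9.1
```

Call:
{"op": "servo_tool", "data": {"plan": [{"fingers": 1, "x": 0, "y": 0, "z": -0.5, "yaw": 0}, {"fingers": 1, "x": 0, "y": 0, "z": -1, "yaw": 0}, {"fingers": 1, "x": 0, "y": 0, "z": -1, "yaw": 0}, {"fingers": 1, "x": 0, "y": 0, "z": -1, "yaw": 0}, {"fingers": 1, "x": 0, "y": 0, "z": -1, "yaw": 0}, {"fingers": 1, "x": 0, "y": 0, "z": 0, "yaw": 0}]}}

```text
t: 32.88
position: [0.3897, -0.3047, 0.1912]
orientation: [[-0.206, 0.979, 0.005], [0.979, 0.206, -0.004], [-0.005, 0.004, -1.0]]
ft_force: [0.9, 0.4, 1.3]
grip_width: -0.0
gripper_force: 0.0
```

Run:
```python
from ef import *
C={n:camera_model(n) for n in("scene","top")}
import h; h.camera_model=lambda n:C[n]
s=sense();print(s["t"],s["position"],s["ft_force"])
c=capture("scene");t=capture("top")
print("scene",best("scene",c,square,[.551,-.232,.204],.123,-1,.008),"top",best("top",t,square,[.549,-.235,.204],.123,-1,.008))
```

```text
32.8833 [ 0.38965099 -0.30467246  0.19123175] [0.89478685 0.3615096  1.34881502]
scene (array([ 0.5484, -0.2331,  0.1916]), np.float64(87.6)) top (array([ 0.5477, -0.2349,  0.2069]), np.float64(90.5))
```

```bash
python3 -c "
from rig import *
print(hand_in())"
```

```text
the job is handed in; nothing more can be done
None
```

The chuck was stood upright on the bench and let go, then retaken and seated on the pins (top camera puts it within about 1 mm of the head's centre). Both keys were then pressed to the stop in order, power released before direction, and the job is handed in; no verdict came back.

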